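# Charge the bead bath

### The job

The heating bath beside the flow reactor needs its ceramic balls: with the orange-handled scoop, scoop all four white balls out of the blue tray and tip them gently, from just above the rim, into the steel well of the white bath. Do not touch the balls with the gripper or let any fall on the bench, and leave the amber bottle, the jar and the beaker as they stand. Finish by putting the scoop back, pan flat, on its black rubber mat and letting go.

Things in the scene. Friction and masses are not known exactly. Their poses are not given: they have to be found in the camera images.
- scoop: loose scoop, 0.16 kg: flat aluminium pan, upright orange handle at its rear. Origin: centre of the pan's underside; z up; the open mouth faces -x of its frame. Pan 96 mm long (lip at x = -48, rear wall at x = +48, 40 mm high), 88 mm wide outside, 83 inside, floor 2.5 mm thick; side walls 30 mm high, from 28 mm behind the lip; neck and handle foot reach x = +72
- scoop_grip (a point): good grip point on the scoop's handle, 75 mm behind (+x) and 87.5 mm above the scoop's origin; fingers close along the scoop's y. Handle flat sided, 24 mm wide (y), 26 mm deep, leaning 0.3 rad backwards (+x), from z = 30 to z = 115 mm
- tray: fixed open blue tray, outside 262 (x) x 112 (y) x 38 mm high, walls 6 mm, but the wall at its -x end 62 mm high as a backstop; inside 250 x 100 mm, inner floor 8 mm above the bench. Origin: centre of its underside. The balls start in the half towards its -x end, the +x half is empty
- bath: fixed white bath with a square steel well, outside 180 x 180 mm, rim 58 mm high, walls 10 mm, well 160 x 160 mm, its floor 12 mm above the bench; a small control panel sticks out 14 mm on its +x side. Origin: centre of its underside
- mat: fixed black rubber mat, 180 (x) x 120 (y) mm, 6 mm thick, on which the scoop stands at the start. Origin: centre of its underside
- ball0: white glazed ceramic ball, 30 mm diameter, 35 g, slippery, rolls freely. Origin: its centre
- ball1: white glazed ceramic ball, 30 mm diameter, 35 g, slippery, rolls freely. Origin: its centre
- ball2: white glazed ceramic ball, 30 mm diameter, 35 g, slippery, rolls freely. Origin: its centre
- ball3: white glazed ceramic ball, 30 mm diameter, 35 g, slippery, rolls freely. Origin: its centre
- amber_bottle: bystander, loose: amber glass bottle with blue cap, 72 mm across, 140 mm tall. Origin: centre of its underside
- jar: bystander, loose: small glass jar with red lid, 56 mm across, 75 mm tall. Origin: centre of its underside
- beaker: bystander, loose: clear open beaker, 68 mm across, 85 mm tall. Origin: centre of its underside
Not all that is in view belongs to the job. Of the things that look like the mat, the larger one is meant.

How it is judged:
By the outcome, as a careful person would: the job done as asked, in the order asked, and still so for the second after the job is handed in, with the robot touching nothing.
It also fails if it takes over 72 s, if anything falls off the work surface, if the arm or the gripper's body presses on something with over 40 N, if the wrist force passes 120 N, or if a joint passes its speed limit or range.

### The arm

A 6-joint arm with a two-finger parallel gripper is mounted at the origin on the work surface. World frame = base frame: x ahead of the robot, y to its left, z up, the work surface at z = 0. Lengths are in m, angles in degrees, forces in N, time in s.
With the tool pointing down it reaches from about 0.35 to 0.875 m from the base axis. Payload 4.2 kg.
Tool frame: the origin (TCP) lies midway between the tips of the shut fingers; the grasp point (between the pads) lies 19 mm behind it; z points along the fingers, y is the line along which they close (so a half turn about z gives the same grasp; the last joint's range is limited). The gripper opens to 87 mm and grips with 3 to 60 N. Pads are 19 mm wide; open, the fingers measure 117 mm over their backs; the gripper's body (75 mm by 190 mm) begins 51 mm behind the grasp point.
Start: joints at [82.483, 22.042, 0.453, 0, -68.411, -14.817], TCP at [0.237, 0.578, 0.223] pointing down, gripper open.
Joint ranges: [-179.83, 179.83], [-69.29, 118.12], [-61.27, 80.66], [-181.25, 117.63], [-171.15, -9.14], [-177.46, 177.46]. Speed limits (degrees/s): [159.86, 159.86, 180, 180, 180, 180].

### API

Orientations are given as a 3x3 rotation matrix whose columns are the frame's x, y, z axes.
In Python, from station import * gives the robot as it stands.
- The arm moves only by the tool move_arm, never from a script. Its argument "targets" is text: rows parted by semicolons, each of 4 numbers parted by spaces: the shift along the world's x, y, z in units of 25 mm (1.0 is 25 mm), then the turn about the world's z in units of 5 degrees (1.0 is 5 degrees). In form: tx ty tz spin; .... A call has 1 to 10 rows; each row shifts and turns the commanded pose from where the row before left it; what a row does not reach is not made up. A row lasts 1/12 s, in which the tool goes at most 41.7 mm and 7.16 degrees, less where a joint would pass 70% of its speed; a pose out of reach is approached as far as the arm can. A call is refused whole if a number of a shift passes 1 or a number of a turn 1, either way. A call with a gripper value outside its range is refused whole. "gripper" is the finger opening in mm, from 0 to 87, set as the call begins (left out, the last holds). The fingers move at their own pace and stop on an object; the grip force is fixed at half the most. Time passes only in rows, so rows that do not move let the fingers close. It gives the time, the measured TCP pose, the force, the opening and the grip force at its end, in the units of the state.
- sense(): the state, without advancing time (a new reading comes with each control period).
- capture(name): name is "scene" or "top" or "wrist"; returns a dict with "image" (480x640x3 uint8, blue, green, red), "fx", "fy", "cx", "cy" (pixels), "world_from_camera" (4x4, takes a point from camera to world coordinates); the wrist camera has in their place "hand_eye" (4x4, takes a point from camera to tool coordinates, whose origin is the TCP and whose axes are the flange's). Camera axes: x right, y up, looking along -z (the intrinsics and any distortion apply to the point x, -y, -z); pixel columns grow to the right and rows downward; lengths in m; the calibration is good to about 2 mm. A picture is of the moment at which its call begins: read the wrist's pose just before it. There is no depth.
- finish_job(): hands the job in; it is judged then, once.
The state is a dict: "time_s": time; "joints": joint angles; "joint_velocities": joint speeds; "effort": joint torques, N m; "tcp_pos": TCP position; "ee_rot": TCP orientation; "wrist_force": force on the tool from outside, world axes, zero at the start; "moment": the same for the moment, N m; "gripper_width": opening from 0.0 (shut) to 1.0 (fully open); "gripper_force": force on a finger pad.
Only numpy, scipy, OpenCV 4.12 (cv2) and the standard library are available. Lean on these libraries where they do the work, as an engineer would, in place of code of your own. Each camera call takes 0.05 s, during which the arm holds its last target. There are 200 camera calls.

## Working session

There is one attempt and no reset: what is moved stays moved. The work goes in short steps, Python scripts to look and compute and a tool call to move; the robot and the scene stay as the last step left them, time stands still between calls to the robot, and variables do not carry over. Pictures are saved under pics/ and viewed, at most 10 in all, crops included, and the job is handed in when it is done.

Besides the shell and the picture viewer there is one more tool, called after "Call:" as a command line: name --argument value ..., lists and objects as JSON in quotes. move_arm: Moves the arm, as the interface text tells. Its arguments: {"type":"object","properties":{"targets":{"type":"string"},"gripper":{"type":"number"}},"required":["targets"]}

```bash
mkdir -p pics; ls
python3 - <<'E'
from station import *
import cv2
s=sense();print(s)
for n in("scene","top"):
    c=capture(n);cv2.imwrite(f"pics/{n}0.png",c["image"]);print(n,{k:v for k,v in c.items() if k!="image"})
E
```

```text
pics
{'time_s': 0.0, 'joints': array([ 8.24845289e+01,  2.20918034e+01,  3.78867562e-01, -2.90719195e-02,
       -6.84118151e+01, -1.48162657e+01]), 'joint_velocities': array([ 0.1130009 ,  0.01750622, -0.02825835, -0.00960067, -0.00049189,
        0.00254104]), 'effort': array([ 1.26794839e-04, -3.90664816e+01,  1.87416208e+01,  4.21986222e+00,
        1.11051303e-02, -1.90663727e-04]), 'tcp_pos': array([0.23723498, 0.57756247, 0.22144219]), 'ee_rot': array([[ 9.24928282e-01, -3.80140905e-01, -7.52528136e-04],
       [-3.80141636e-01, -9.24925910e-01, -2.09685515e-03],
       [ 1.01067644e-04,  2.22550791e-03, -9.99997518e-01]]), 'wrist_force': array([-0.49964603, -0.11136727,  0.34954878]), 'moment': array([0.03305775, 0.01663184, 0.02486359]), 'gripper_force': 0.0, 'gripper_width': 1.0002260123986748}
scene {'fx': 447.0322400954581, 'fy': 447.0322400954581, 'cx': 318.9530307078969, 'cy': 239.77596852170183, 'world_from_camera': array([[ 0.24198657, -0.7974855 ,  0.5526838 ,  0.90601447],
       [ 0.97027735,  0.20011854, -0.13606777, -0.10609278],
       [-0.0020902 ,  0.56918315,  0.82220811,  0.7007239 ],
       [ 0.        ,  0.        ,  0.        ,  1.        ]])}
top {'fx': 555.5828065199042, 'fy': 555.5828065199042, 'cx': 327.81059511095424, 'cy': 237.470302685084, 'world_from_camera': array([[ 0.00834013,  0.99486505, -0.10086613,  0.39415378],
       [-0.99995147,  0.00882654,  0.00437702, -0.00640994],
       [ 0.00524484,  0.10082473,  0.99489038,  1.21473185],
       [ 0.        ,  0.        ,  0.        ,  1.        ]])}
```

View pics/scene0.png

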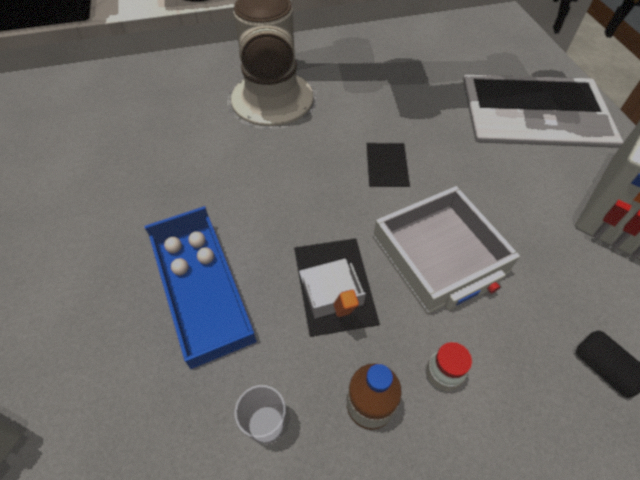

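View pics/top0.png

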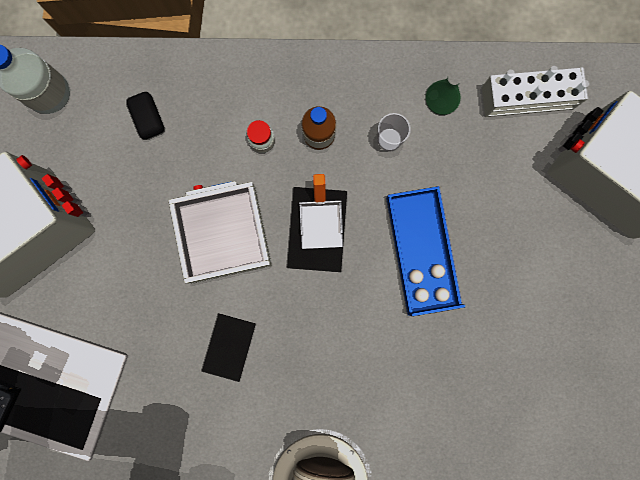

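The scene picture shows the blue tray (200,285) with four balls at (173,245), (196,240), (205,256) and (180,267). The scoop is on the large mat at (335,290), the bath at (445,245).

The top picture shows:
- Orange handle at (319,187), pan at (322,225) with its mouth towards the robot, mat at (318,230).
- Bath at (218,232), tray at (425,250), balls around (430,283).
- Bottle (319,127), jar (260,135), beaker (393,132).

What could be mistaken:
- **Mat:** large one (318,230), small decoy (229,347), black phone (145,115). I choose the large one, which has the scoop on it.
- **Scoop:** the only orange handle is at (319,187).
- **Bath:** (218,232). The white laptop (60,390) and the boxes at the sides aren't it.

```bash
cat > h.py <<'E'
from station import *
import cv2, numpy as np
def ray(c,u,v,z):
    M=np.array(c["world_from_camera"]);d=M[:3,:3]@np.array([(u-c["cx"])/c["fx"],-(v-c["cy"])/c["fy"],-1.]);o=M[:3,3]
    return o+d*(z-o[2])/d[2]
def big(mask,roi=None):
    m=mask.astype(np.uint8)*255
    if roi: k=np.zeros_like(m);x0,y0,x1,y1=roi;k[y0:y1,x0:x1]=255;m&=k
    return max(cv2.findContours(m,0,1)[0],key=cv2.contourArea)
E
python3 - <<'E'
from h import *
np.set_printoptions(precision=4,suppress=True)
c=capture("top");im=c["image"];hsv=cv2.cvtColor(im,cv2.COLOR_BGR2HSV);H,S,V=cv2.split(hsv)
def rect(name,mask,roi,z):
    k=big(mask,roi);b=cv2.boxPoints(cv2.minAreaRect(k));P=np.array([ray(c,*p,z)[:2] for p in b])
    ctr=P.mean(0);L=[np.linalg.norm(P[i]-P[i-1]) for i in(1,2)]
    e=P[1]-P[0];print(name,ctr,"sides",np.array(L),"ang",np.degrees(np.arctan2(e[1],e[0]))%90,b.astype(int).tolist());return P
rect("tray",(H>100)&(H<125)&(S>120),(370,170,480,330),.038)
rect("handle",(H<18)&(S>150)&(V>60),(300,165,335,215),.121)
rect("mat+scoop",(V<60),(280,180,355,280),.006)
rect("bath",(S<40)&(V>130),(160,170,280,290),.058)
rect("pan",(S<40)&(V>110),(292,195,350,255),.03)
for z,(mask) in((.023,(S<60)&(V>120)),):
    m=mask.astype(np.uint8);m[:255]=0;m[310:]=0;m[:,:400]=0;m[:,460:]=0
    for k in cv2.findContours(m,0,1)[0]:
        if cv2.contourArea(k)>40:(u,v),r=cv2.minEnclosingCircle(k);print("ball",ray(c,u,v,z)[:2],r)
crop=im[170:325,160:480];cv2.imwrite("pics/crop.png",cv2.resize(crop,None,fx=2.5,fy=2.5,interpolation=cv2.INTER_CUBIC))
E
```

```text
tray [ 0.4882 -0.2177] sides [0.1235 0.2649] ang 11.257642786922432 [[385, 194], [441, 184], [464, 306], [408, 317]]
handle [0.6053 0.007 ] sides [0.0231 0.0559] ang 4.6986511387423775 [[312, 174], [323, 173], [325, 200], [314, 201]]
mat+scoop [0.5356 0.0128] sides [0.1794 0.1202] ang 86.50724054619823 [[286, 267], [292, 186], [346, 190], [340, 271]]
bath [0.5275 0.2154] sides [0.2516 0.251 ] ang 0.5456486062962256 [[160, 170], [279, 170], [279, 289], [160, 289]]
pan [ 0.5426 -0.0043] sides [0.1058 0.1277] ang 0.531709374223098 [[300, 195], [349, 195], [349, 254], [300, 254]]
ball [ 0.3937 -0.2137] 6.578104496002197
ball [ 0.3949 -0.258 ] 6.537112712860107
ball [ 0.4337 -0.202 ] 6.411885738372803
ball [ 0.4453 -0.2489] 6.507139205932617
ball [ 0.4419 -0.2872] 17.755380630493164
```

View pics/crop.png

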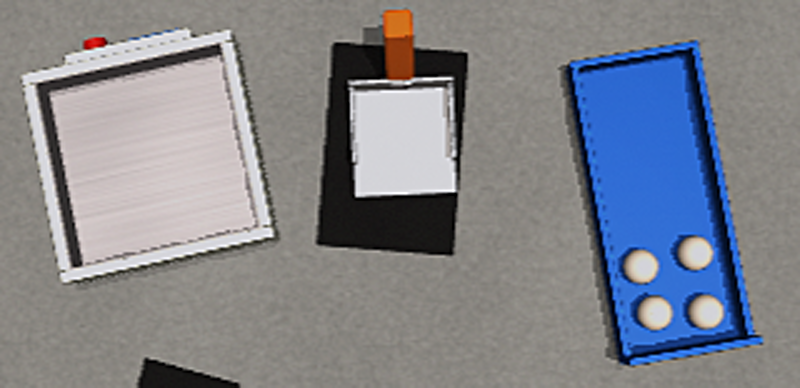

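The crop (2.5x, origin 160,170) confirms the choice. It shows the scoop with its lip corners at crop (355,197) and (456,191), and its handle top at (398,22). The bath rim corners are at (22,77), (230,32), (275,237) and (65,283). The tray has its high backstop at the robot end.

Run:
```python
from h import *
np.set_printoptions(precision=4,suppress=True)
c=capture("top")
f=lambda p,z:ray(c,160+p[0]/2.5,170+p[1]/2.5,z)[:2]
def show(n,ps,z):
    P=np.array([f(p,z) for p in ps]);print(n,"ctr",P.mean(0))
    for i in range(len(P)):
        e=P[(i+1)%len(P)]-P[i];print("   ",P[i],"len %.4f ang %.1f"%(np.linalg.norm(e),np.degrees(np.arctan2(e[1],e[0]))))
show("bath rim",[(22,77),(230,32),(275,237),(65,283)],.058)
show("lip",[(355,197),(456,191)],.0085)
show("rearwall",[(350,80),(454,80)],.046)
show("handletop",[(384,10),(411,10),(411,34),(384,34)],.121)
show("tray +x corners",[(568,66),(697,43)],.038)
show("tray -x backstop",[(631,364),(762,340)],.062)
m=c["image"];H,S,V=cv2.split(cv2.cvtColor(m,cv2.COLOR_BGR2HSV))
k=big((S<40)&(V>150),(165,180,272,285));b=cv2.boxPoints(cv2.minAreaRect(k));print((b-[160,170])*2.5)
```

```text
bath rim ctr [0.5197 0.2158]
    [0.586  0.3236] len 0.1786 ang -77.0
    [0.6261 0.1496] len 0.1777 ang -166.6
    [0.4532 0.1083] len 0.1778 ang 102.9
    [0.4136 0.2816] len 0.1775 ang 13.7
lip ctr [0.4942 0.0003]
    [0.4912 0.0443] len 0.0881 ang -86.1
    [ 0.4972 -0.0437] len 0.0881 ang 93.9
rearwall ctr [0.5884 0.004 ]
    [0.588  0.0482] len 0.0885 ang -89.5
    [ 0.5888 -0.0403] len 0.0885 ang 90.5
handletop ctr [0.6228 0.0074]
    [0.6325 0.0183] len 0.0216 ang -89.5
    [ 0.6327 -0.0033] len 0.0195 ang -179.5
    [ 0.6132 -0.0035] len 0.0216 ang 90.5
    [0.613  0.0181] len 0.0195 ang 0.6
tray +x corners ctr [ 0.6137 -0.1939]
    [ 0.6032 -0.1383] len 0.1131 ang -79.3
    [ 0.6242 -0.2494] len 0.1131 ang 100.7
tray -x backstop ctr [ 0.3612 -0.241 ]
    [ 0.351  -0.1869] len 0.1102 ang -79.3
    [ 0.3715 -0.2952] len 0.1102 ang 100.7
[[ 15.5973  61.4021]
 [227.6302  18.3329]
 [272.3376 238.4314]
 [ 60.3049 281.5005]]
```

Call:
move_arm --targets ".63 -.95 0 .21;.63 -.95 0 .21;.63 -.95 0 .21;.63 -.95 0 .21;.63 -.95 0 .21;.63 -.95 0 .21;.63 -.95 0 .21;.63 -.95 0 .21;.63 -.95 0 .21;.63 -.95 0 .21" --gripper 87

```text
time_s: 1.03
tcp_pos: [0.3954, 0.3393, 0.2226]
ee_rot: [[0.979, -0.204, -0.0], [-0.204, -0.979, 0.0], [-0.0, -0.0, -1.0]]
wrist_force: [1.1, 0.1, 0.2]
gripper_width: 1.002
gripper_force: 0.0
```

Call:
move_arm --targets ".63 -.95 0 .21;.63 -.95 0 .21;.63 -.95 0 .21;.63 -.95 0 .21;.63 -.95 0 .21;.63 -.95 0 .21;.63 -.95 0 .21;.63 -.95 0 .21;.63 -.95 0 .21;.63 -.95 0 .21"

```text
time_s: 1.87
tcp_pos: [0.5529, 0.1018, 0.2224]
ee_rot: [[1.0, -0.022, -0.0], [-0.022, -1.0, -0.0], [-0.0, 0.0, -1.0]]
wrist_force: [0.6, 0.5, 0.4]
gripper_width: 1.003
gripper_force: 0.0
```

Call:
move_arm --targets ".63 -.95 0 .21;.63 -.95 0 .21;.63 -.95 0 .21;.63 -.95 0 .21;0 0 0 0;0 0 0 0"

```text
time_s: 2.37
tcp_pos: [0.6156, 0.0068, 0.2217]
ee_rot: [[0.999, 0.047, -0.001], [0.047, -0.999, -0.0], [-0.001, 0.0, -1.0]]
wrist_force: [0.1, -0.6, -0.3]
gripper_width: 1.001
gripper_force: 0.0
```

Run:
```python
from h import *
s=sense();print(s["tcp_pos"],s["ee_rot"][:,0],s["joints"])
w=capture("wrist");print({k:v for k,v in w.items() if k!="image"});cv2.imwrite("pics/w1.png",w["image"])
```

```text
[0.61559641 0.00683969 0.22165279] [ 0.99888762  0.04713196 -0.00144937] [ 1.56737690e+01  2.12083669e+01 -9.49466636e-01 -1.53385478e-02
 -6.79241107e+01  7.70334753e+01]
{'fx': 419.88010687904375, 'fy': 419.88010687904375, 'cx': 319.7673623700055, 'cy': 241.15138152360925, 'hand_eye': array([[ 5.07409272e-04,  9.70084220e-01,  2.42768096e-01,
         6.52887297e-02],
       [ 9.99999672e-01, -6.45539994e-04,  4.89434395e-04,
        -6.73165793e-04],
       [ 6.31509099e-04,  2.42767768e-01, -9.70084229e-01,
        -1.62818466e-01],
       [ 0.00000000e+00,  0.00000000e+00,  0.00000000e+00,
         1.00000000e+00]])}
```

View pics/w1.png

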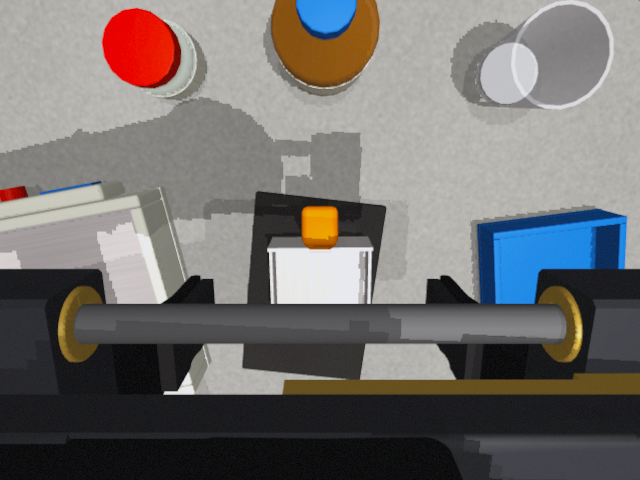

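The wrist view shows the orange handle top at (320,222), centred between the open fingers at x=215 and x=430. The rear wall at row 243 is square to them, so I can descend and grip.

Call:
move_arm --targets ".06 0 -.5 0;0 0 -.9 0;0 0 -.9 0;0 0 -.9 0;0 0 -.9 0;0 0 -.8 0;0 0 -.6 0;0 0 -.4 0;0 0 0 0;0 0 0 0"

```text
time_s: 3.25
tcp_pos: [0.6169, 0.0088, 0.0753]
ee_rot: [[0.999, 0.051, -0.0], [0.051, -0.999, -0.0], [-0.0, 0.0, -1.0]]
wrist_force: [0.2, -0.2, 0.5]
gripper_width: 0.999
gripper_force: 0.0
```

Call:
move_arm --targets "0 0 0 0;0 0 0 0;0 0 0 0;0 0 0 0;0 0 0 0;0 0 0 0;0 0 0 0;0 0 0 0" --gripper 0

```text
time_s: 3.92
tcp_pos: [0.617, 0.0081, 0.0751]
ee_rot: [[0.999, 0.05, 0.0], [0.05, -0.999, 0.0], [0.0, -0.0, -1.0]]
wrist_force: [0.2, -0.2, -0.8]
gripper_width: 0.48
gripper_force: 0.0
```

Call:
move_arm --targets "0 0 .2 0;0 0 .5 0;0 0 .8 0;0 0 .8 0;0 0 .5 0;0 0 .2 0;0 0 0 0;0 0 0 0"

```text
time_s: 4.58
tcp_pos: [0.6164, 0.0081, 0.1494]
ee_rot: [[0.999, 0.05, -0.001], [0.05, -0.999, 0.0], [-0.001, -0.0, -1.0]]
wrist_force: [-0.4, -0.2, -2.2]
gripper_width: 0.277
gripper_force: 30.0
```

Run:
```python
from h import *
s=sense();print(s["tcp_pos"],s["ee_rot"][:,0],s["wrist_force"],s["moment"])
c=capture("scene")["image"][180:400,240:440];w=capture("wrist")["image"][150:330,200:440]
cv2.imwrite("pics/lift.png",np.hstack([cv2.resize(c,(400,440)),cv2.resize(w,(400,440))]))
```

```text
[0.61636464 0.00809831 0.14937561] [ 0.99876741  0.04962014 -0.00122962] [-0.35880111 -0.24085702 -2.18273243] [-0.02247958 -0.05253552 -0.00556339]
```

View pics/lift.png

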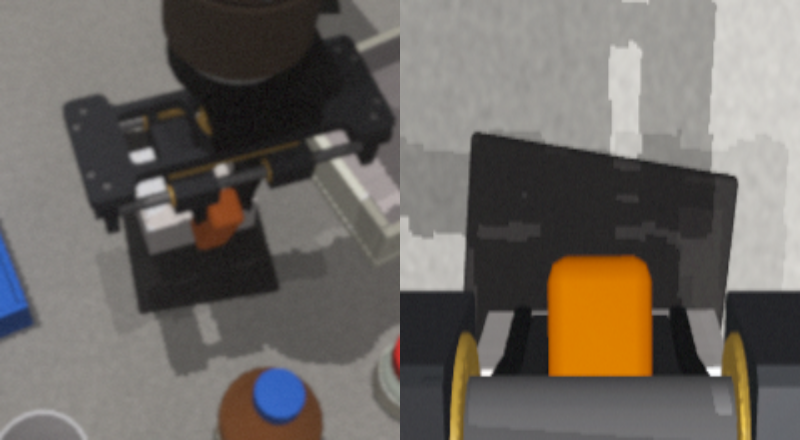

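The lift picture shows the scoop hanging from its handle top, still level, above the mat. The fingers shut late, so the grip is too high. I'll set the scoop back down, feeling for contact, and regrip lower.

Call:
move_arm --targets "0 0 -.3 0;0 0 -.6 0;0 0 -.3 0;0 0 -.1 0;0 0 0 0;0 0 0 0"

```text
time_s: 5.18
tcp_pos: [0.6172, 0.0081, 0.1174]
ee_rot: [[0.999, 0.05, -0.0], [0.05, -0.999, -0.0], [-0.0, 0.0, -1.0]]
wrist_force: [0.7, 0.0, -0.9]
gripper_width: 0.273
gripper_force: 30.0
```

Call:
move_arm --targets "0 0 -.1 0;0 0 -.1 0;0 0 0 0;0 0 0 0"

```text
time_s: 5.52
tcp_pos: [0.6169, 0.0081, 0.1126]
ee_rot: [[0.999, 0.05, 0.0], [0.05, -0.999, 0.0], [0.0, -0.0, -1.0]]
wrist_force: [0.4, -0.3, -1.2]
gripper_width: 0.273
gripper_force: 30.0
```

Call:
move_arm --targets "0 0 -.1 0;0 0 0 0;0 0 0 0"

```text
time_s: 5.77
tcp_pos: [0.6169, 0.0081, 0.1099]
ee_rot: [[0.999, 0.05, -0.0], [0.05, -0.999, -0.0], [-0.0, 0.0, -1.0]]
wrist_force: [0.8, -0.1, -1.9]
gripper_width: 0.273
gripper_force: 30.0
```

Call:
move_arm --targets "0 0 -.1 0;0 0 0 0;0 0 0 0"

```text
time_s: 6.02
tcp_pos: [0.6168, 0.0081, 0.1073]
ee_rot: [[0.999, 0.05, -0.001], [0.05, -0.999, -0.0], [-0.001, 0.0, -1.0]]
wrist_force: [-0.2, -0.2, -1.7]
gripper_width: 0.268
gripper_force: 30.0
```

Call:
move_arm --targets "0 0 -.1 0;0 0 0 0;0 0 0 0"

```text
time_s: 6.27
tcp_pos: [0.6168, 0.008, 0.1048]
ee_rot: [[0.999, 0.05, -0.0], [0.05, -0.999, -0.0], [-0.001, 0.0, -1.0]]
wrist_force: [-0.0, 0.3, -1.3]
gripper_width: 0.269
gripper_force: 30.0
```

Call:
move_arm --targets "0 0 -.1 0;0 0 0 0;0 0 0 0"

```text
time_s: 6.52
tcp_pos: [0.6176, 0.0081, 0.1032]
ee_rot: [[0.999, 0.05, 0.002], [0.05, -0.999, 0.0], [0.002, 0.0, -1.0]]
wrist_force: [0.4, 0.3, 1.6]
gripper_width: 0.271
gripper_force: 30.0
```

Call:
move_arm --targets "0 0 0 0;0 0 0 0;0 0 0 0;0 0 -.3 0;0 0 -.4 0;0 0 -.3 0;0 0 -.12 0;0 0 0 0" --gripper 45

```text
time_s: 7.18
tcp_pos: [0.6159, 0.0078, 0.0727]
ee_rot: [[0.999, 0.05, -0.003], [0.05, -0.999, -0.001], [-0.003, 0.001, -1.0]]
wrist_force: [-0.3, 0.7, 0.7]
gripper_width: 0.52
gripper_force: 0.0
```

Call:
move_arm --targets "0 0 0 0;0 0 0 0;0 0 0 0;0 0 0 0;0 0 0 0;0 0 0 0;0 0 0 0;0 0 0 0" --gripper 0

```text
time_s: 7.85
tcp_pos: [0.6172, 0.0081, 0.0749]
ee_rot: [[0.999, 0.05, 0.001], [0.05, -0.999, 0.0], [0.001, 0.0, -1.0]]
wrist_force: [-0.6, 0.1, 2.0]
gripper_width: 0.272
gripper_force: 30.0
```

Gripped properly. Now I'll test whether pressing the rear edge down makes the pan tilt lip-up in the grip.

Call:
move_arm --targets ".1 0 -.05 0;.1 0 -.05 0;0 0 0 0"

```text
time_s: 8.1
tcp_pos: [0.6219, 0.0082, 0.0733]
ee_rot: [[0.999, 0.051, -0.001], [0.051, -0.999, -0.0], [-0.001, 0.0, -1.0]]
wrist_force: [-2.2, 1.1, 6.8]
gripper_width: 0.271
gripper_force: 30.0
```

Call:
move_arm --targets ".1 0 -.05 0;.1 0 -.05 0;0 0 0 0"

```text
time_s: 8.35
tcp_pos: [0.6274, 0.0085, 0.0711]
ee_rot: [[0.999, 0.051, 0.0], [0.051, -0.999, -0.0], [0.0, 0.0, -1.0]]
wrist_force: [-1.6, 1.6, 7.6]
gripper_width: 0.271
gripper_force: 30.0
```

Run:
```python
from h import *
s=sense();print(s["tcp_pos"],s["ee_rot"][:,0],s["wrist_force"],s["moment"])
c=capture("top")["image"][170:285,260:400];w=capture("scene")["image"][220:350,270:400]
cv2.imwrite("pics/t.png",np.hstack([cv2.resize(c,(400,400)),cv2.resize(w,(400,400))]))
```

```text
[0.6273959  0.00845592 0.07114904] [9.98709162e-01 5.07917822e-02 4.53340892e-04] [-1.56775194  1.61086558  7.60314817] [0.48603309 1.03948237 0.03006198]
```

View pics/t.png

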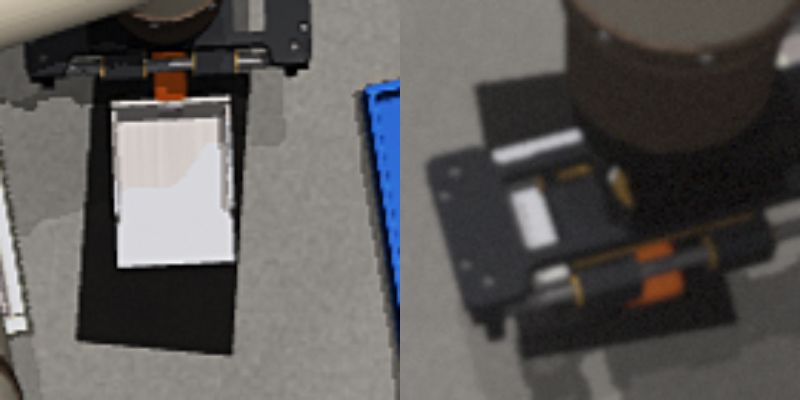

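The picture (top view left, scene right) shows the pan clear of the gripper, with its lip at top-image (301,247)–(342,246). I'll check the tilt by comparing this lip position with the grip geometry.

```bash
cat >> h.py <<'E'
def tiltcheck(c,uv,g,yaw):
    """for each tilt: lip predicted ahead of the grip vs the lip's ray at that height (mm)"""
    for t in range(-16,22,4):
        a=np.radians(t);p=.123*np.cos(a)+.0875*np.sin(a);z=g[2]-.0875*np.cos(a)+.123*np.sin(a)
        q=ray(c,*uv,z);d=(g[:2]-q[:2])@[np.cos(yaw),np.sin(yaw)];print("tilt",t,"z %.1f pred %.1f seen %.1f"%(z*1e3,p*1e3,d*1e3))
E
python3 - <<'E'
from h import *
s=sense();g=s["tcp_pos"]+[0,0,.019];tiltcheck(capture("top"),(321.8,246.4),g,.05)
E
```

```text
tilt -16 z -27.9 pred 94.1 seen 127.7
tilt -12 z -21.0 pred 102.1 seen 128.2
tilt -8 z -13.6 pred 109.6 seen 128.9
tilt -4 z -5.7 pred 116.6 seen 129.5
tilt 0 z 2.6 pred 123.0 seen 130.3
tilt 4 z 11.4 pred 128.8 seen 131.0
tilt 8 z 20.6 pred 134.0 seen 131.8
tilt 12 z 30.1 pred 138.5 seen 132.6
tilt 16 z 39.9 pred 142.4 seen 133.4
tilt 20 z 50.0 pred 145.5 seen 134.3
```

Call:
move_arm --targets "0 0 .3 0;0 0 .6 0;0 0 .8 0;0 0 .8 0;0 0 .3 0;0 0 0 0;0 0 0 0"

```text
time_s: 9.08
tcp_pos: [0.6265, 0.0081, 0.1389]
ee_rot: [[0.999, 0.049, -0.001], [0.049, -0.999, 0.001], [-0.001, -0.001, -1.0]]
wrist_force: [0.1, -0.2, -2.5]
gripper_width: 0.274
gripper_force: 30.0
```

Run:
```python
from h import *
s=sense();g=s["tcp_pos"]+[0,0,.019];print(g,s["moment"],s["wrist_force"])
c=capture("top");cv2.imwrite("pics/t2.png",cv2.resize(c["image"][170:270,280:360],None,fx=6,fy=6,interpolation=cv2.INTER_CUBIC))
H,S,V=cv2.split(cv2.cvtColor(c["image"],cv2.COLOR_BGR2HSV))
k=big((S<50)&(V>110),(285,185,345,262))[:,0]
print(k[:,1].max(),k[k[:,1]>k[:,1].max()-3].tolist())
```

```text
[0.62645466 0.00812634 0.15790802] [-0.09148469 -0.00323089 -0.0097333 ] [ 0.14879634 -0.18138297 -2.46027382]
243 [[300, 241], [300, 242], [300, 243], [301, 243], [302, 243], [303, 243], [304, 243], [305, 243], [306, 243], [307, 243], [308, 243], [309, 243], [310, 243], [311, 243], [312, 243], [313, 243], [314, 243], [315, 243], [316, 243], [317, 243], [318, 243], [319, 243], [320, 243], [321, 243], [322, 243], [323, 243], [324, 243], [325, 242], [326, 242], [327, 242], [328, 242], [329, 242], [330, 242], [331, 242], [332, 242], [333, 242], [334, 242], [335, 242], [336, 242], [337, 242], [338, 242], [339, 242], [340, 242], [341, 242], [342, 242], [342, 241]]
```

View pics/t2.png

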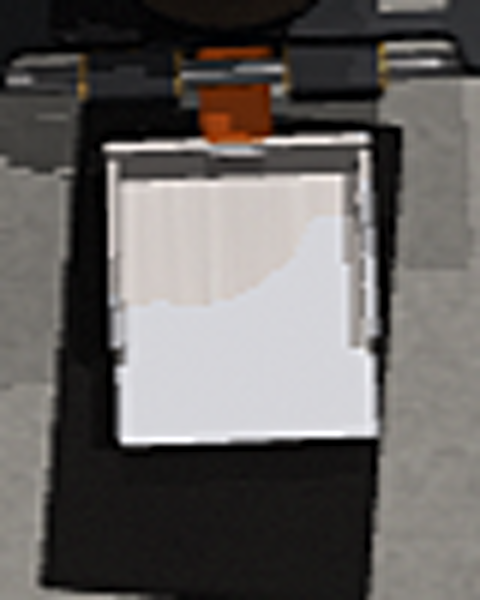

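The lift crop shows the pan in the air, still tilted lip-up with the lip at top-image row 243.5. So tilting in the grip works and holds. I'll set it down, let it fall flat, and regrip it flat.

Call:
move_arm --targets "0 0 -.3 0;0 0 -.7 0;0 0 -.8 0;0 0 -.6 0;0 0 -.25 0;0 0 -.05 0;0 0 0 0;0 0 0 0"

```text
time_s: 9.8
tcp_pos: [0.6269, 0.0081, 0.0715]
ee_rot: [[0.999, 0.05, -0.0], [0.05, -0.999, -0.0], [-0.0, -0.0, -1.0]]
wrist_force: [0.2, 0.4, -1.2]
gripper_width: 0.277
gripper_force: 30.0
```

Call:
move_arm --targets "0 0 0 0;0 0 0 0;0 0 0 0;-.1 0 .05 0;-.15 0 .05 0;-.1 0 .04 0;0 0 0 0;0 0 0 0" --gripper 35

```text
time_s: 10.47
tcp_pos: [0.6181, 0.0081, 0.0759]
ee_rot: [[0.999, 0.05, 0.001], [0.05, -0.999, 0.0], [0.001, -0.0, -1.0]]
wrist_force: [-0.4, 0.5, 0.2]
gripper_width: 0.401
gripper_force: 0.0
```

Call:
move_arm --targets "0 0 0 0;0 0 0 0;0 0 0 0;0 0 0 0;0 0 0 0;0 0 0 0" --gripper 0

```text
time_s: 10.97
tcp_pos: [0.6183, 0.0081, 0.0755]
ee_rot: [[0.999, 0.05, -0.0], [0.05, -0.999, -0.0], [-0.0, 0.0, -1.0]]
wrist_force: [-0.3, -0.1, -0.6]
gripper_width: 0.049
gripper_force: 0.0
```

Run:
```python
from h import *
s=sense();g=s["tcp_pos"]+[0,0,.019];print(g,s["ee_rot"][:,0],s["wrist_force"])
c=capture("top")
H,S,V=cv2.split(cv2.cvtColor(c["image"],cv2.COLOR_BGR2HSV))
k=big((S<50)&(V>110),(285,185,345,262))[:,0];v=k[:,1].max()
print(v,k[k[:,1]>v-3][[0,-1]].tolist());tiltcheck(c,(322,v),g,.05)
```

```text
[0.61825346 0.00811142 0.09447065] [ 9.98747911e-01  5.00260385e-02 -7.59069253e-05] [-0.34698598 -0.13393913 -0.64816842]
261 [[285, 259], [286, 259]]
tilt -16 z -23.5 pred 94.1 seen 151.6
tilt -12 z -16.7 pred 102.1 seen 152.0
tilt -8 z -9.3 pred 109.6 seen 152.4
tilt -4 z -1.4 pred 116.6 seen 152.9
tilt 0 z 7.0 pred 123.0 seen 153.4
tilt 4 z 15.8 pred 128.8 seen 153.9
tilt 8 z 24.9 pred 134.0 seen 154.5
tilt 12 z 34.5 pred 138.5 seen 155.0
tilt 16 z 44.3 pred 142.4 seen 155.6
tilt 20 z 54.3 pred 145.5 seen 156.2
```

The fingers closed on nothing, so I need to look.

Run:
```python
from h import *
c=capture("top")["image"][150:290,260:400];w=capture("scene")["image"][200:360,250:430]
u=capture("wrist")["image"][:,:]
cv2.imwrite("pics/q.png",np.vstack([np.hstack([cv2.resize(c,(400,400),interpolation=2),cv2.resize(w,(400,400))]),np.hstack([cv2.resize(u[0:300],(400,190)),np.zeros((190,400,3),np.uint8)])]))
```

```text
(no output)
```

View pics/q.png

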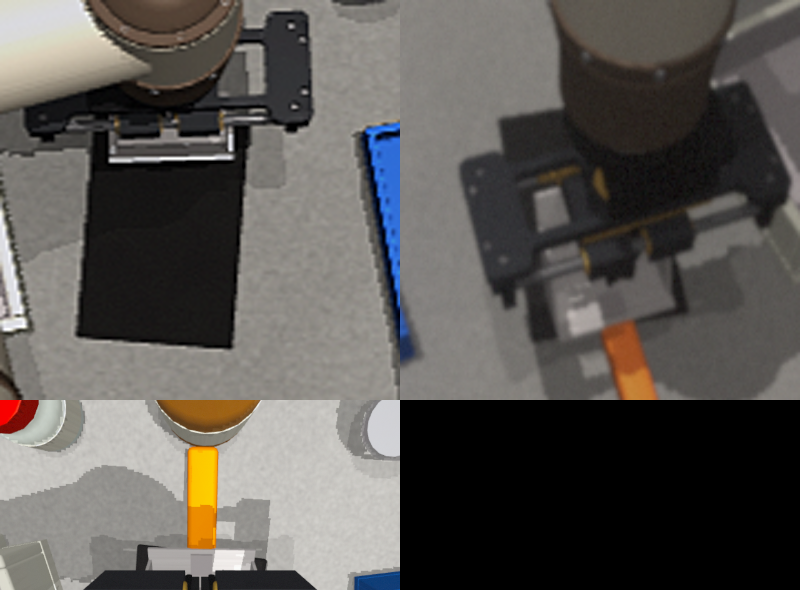

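The picture shows the scoop tipped onto its back: pan standing on end around the shut fingers, mouth up, lip at top-image row ~206. Its handle points to +x, next to the bottle's foot (wrist picture, tip near (320,76)). I'll check that the bottle hasn't moved and locate the pan.

Run:
```python
from h import *
np.set_printoptions(precision=4,suppress=True)
c=capture("top")
def cap(im):
    H,S,V=cv2.split(cv2.cvtColor(im,cv2.COLOR_BGR2HSV));m=((H>100)&(H<125)&(S>120)).astype(np.uint8);m[:,:290]=0;m[:,350:]=0;m[150:]=0
    return cv2.moments(m,True)
for im in(cv2.imread("pics/scene0.png"),capture("scene")["image"]):
    H,S,V=cv2.split(cv2.cvtColor(im,cv2.COLOR_BGR2HSV));m=((H>100)&(H<125)&(S>120)).astype(np.uint8);m[:355]=0;m[:,350:]=m[:,350:];m[:,:350]=0;m[:,410:]=0
    M=cv2.moments(m,True);print("cap scene",M["m10"]/M["m00"],M["m01"]/M["m00"],M["m00"])
    m=((H<18)&(S>150)&(V>40)).astype(np.uint8);m[:200]=0;m[:,:300]=0;m[:,420:]=0;ys,xs=np.nonzero(m);print("orange/brown rows",ys.min(),ys.max(),xs.min(),xs.max())
print("bottle base top-cam",ray(c,319,131,.07))
print("lip",ray(c,298.5,206,.123),ray(c,342,206,.123))
s=sense();w=capture("wrist");T=np.eye(4);T[:3,:3]=s["ee_rot"];T[:3,3]=s["tcp_pos"];w["world_from_camera"]=T@w["hand_eye"]
im=w["image"];H,S,V=cv2.split(cv2.cvtColor(im,cv2.COLOR_BGR2HSV));k=big((H>8)&(H<22)&(S>200)&(V>170))[:,0]
for v in(k[:,1].min(),k[:,1].max()):
    r=k[abs(k[:,1]-v)<3];print("handle",v,r[:,0].min(),r[:,0].max(),ray(w,r[:,0].mean(),v,.03)[:2])
m=(H<14)&(S>120)&(V>60)&(V<200)
b=big(m)[:,0];j=b[:,1].argmax();print("bottle lowest px",b[j],ray(w,*b[j],0)[:2])
```

```text
cap scene 379.06191369606006 377.3076923076923 533.0
orange/brown rows 291 415 335 399
cap scene 379.0979284369115 377.29378531073445 531.0
orange/brown rows 294 415 341 399
bottle base top-cam [0.736 0.009 0.07 ]
lip [0.5671 0.0475 0.123 ] [ 0.5679 -0.0389  0.123 ]
handle 74 303 345 [0.7115 0.0116]
handle 234 301 344 [0.6351 0.0083]
bottle lowest px [ 5 52] [0.7179 0.1798]
```

The bottle hasn't moved: its cap is at the same pixel. The pan stands at x≈0.58 with the fingers inside it. I'll push the plate near its lip towards −x, following the arc so it tips forward onto its base.

Call:
move_arm --targets "0 0 .4 0;-.2 0 .34 0;-.4 0 0 0;-.4 0 0 0;-.4 0 0 0;-.26 0 -.1 0;-.26 0 -.1 0;-.26 0 -.1 0;-.26 0 -.1 0"

```text
time_s: 12.07
tcp_pos: [0.5569, 0.0081, 0.0841]
ee_rot: [[0.999, 0.05, 0.001], [0.05, -0.999, 0.0], [0.001, -0.0, -1.0]]
wrist_force: [-0.1, 0.1, 0.4]
gripper_width: 0.005
gripper_force: 0.1
```

```bash
cat > lip.py <<'E'
from h import *
np.set_printoptions(precision=4,suppress=True)
s=sense();print(s["tcp_pos"],s["wrist_force"])
c=capture("top");im=c["image"];H,S,V=cv2.split(cv2.cvtColor(im,cv2.COLOR_BGR2HSV))
m=((S<50)&(V>110)).astype(np.uint8)*255;k=np.zeros_like(m);k[185:270,293:341]=255;m&=k
for k in cv2.findContours(m,0,1)[0]:
    if cv2.contourArea(k)>30:
        k=k[:,0];v=k[:,1].max();print("white",cv2.boundingRect(k),"lowest",v,[ray(c,320,v,z)[0].round(4) for z in(.0085,.05,.09,.12)])
E
python3 lip.py
```

```text
[0.5569 0.0081 0.0841] [-0.1057  0.1441  0.4223]
white (293, 200, 20, 19) lowest 218 [np.float64(0.5591), np.float64(0.5535), np.float64(0.548), np.float64(0.5439)]
```

Call:
move_arm --targets "-.26 0 -.18 0;-.25 0 -.19 0;-.25 0 -.19 0;-.2 0 -.24 0;-.2 0 -.26 0;-.16 0 -.26 0;0 0 0 0"

```text
time_s: 12.7
tcp_pos: [0.522, 0.0077, 0.0493]
ee_rot: [[0.999, 0.05, -0.004], [0.05, -0.999, -0.001], [-0.004, 0.001, -1.0]]
wrist_force: [0.1, -0.8, 0.0]
gripper_width: 0.003
gripper_force: 0.1
```

```bash
python3 lip.py
python3 - <<'E'
from h import *
s=sense();w=capture("wrist");T=np.eye(4);T[:3,:3]=s["ee_rot"];T[:3,3]=s["tcp_pos"];w["world_from_camera"]=T@w["hand_eye"]
im=w["image"];H,S,V=cv2.split(cv2.cvtColor(im,cv2.COLOR_BGR2HSV));k=big((H>3)&(H<22)&(S>180)&(V>110))[:,0];print(cv2.boundingRect(k),cv2.contourArea(k))
E
```

```text
[0.522  0.0077 0.0493] [ 0.0693 -0.7796  0.0209]
white (293, 224, 20, 21) lowest 244 [np.float64(0.502), np.float64(0.4983), np.float64(0.4947), np.float64(0.492)]
(302, 0, 72, 76) 4883.5
```

Call:
move_arm --targets "-.12 0 -.2 0;-.1 0 -.25 0;-.1 0 -.25 0;-.06 0 -.25 0;-.05 0 -.1 0;0 0 0 0;0 0 0 0"

```text
time_s: 13.38
tcp_pos: [0.5133, 0.008, 0.0245]
ee_rot: [[0.999, 0.05, -0.001], [0.05, -0.999, -0.0], [-0.001, 0.0, -1.0]]
wrist_force: [-0.7, -0.4, -0.3]
gripper_width: 0.004
gripper_force: 0.0
```

```bash
python3 lip.py
python3 - <<'E'
from h import *
c=capture("top")["image"][150:290,260:400];w=capture("scene")["image"][200:360,250:430]
u=capture("wrist")["image"][:300]
cv2.imwrite("pics/q2.png",np.vstack([np.hstack([cv2.resize(c,(400,400),interpolation=2),cv2.resize(w,(400,400))]),np.hstack([cv2.resize(u,(400,190)),np.zeros((190,400,3),np.uint8)])]))
E
```

```text
[0.5133 0.008  0.0245] [-0.6676 -0.4495 -0.3365]
white (293, 231, 21, 22) lowest 252 [np.float64(0.4845), np.float64(0.4814), np.float64(0.4784), np.float64(0.4762)]
white (325, 185, 16, 5) lowest 189 [np.float64(0.6235), np.float64(0.6157), np.float64(0.608), np.float64(0.6023)]
```

View pics/q2.png

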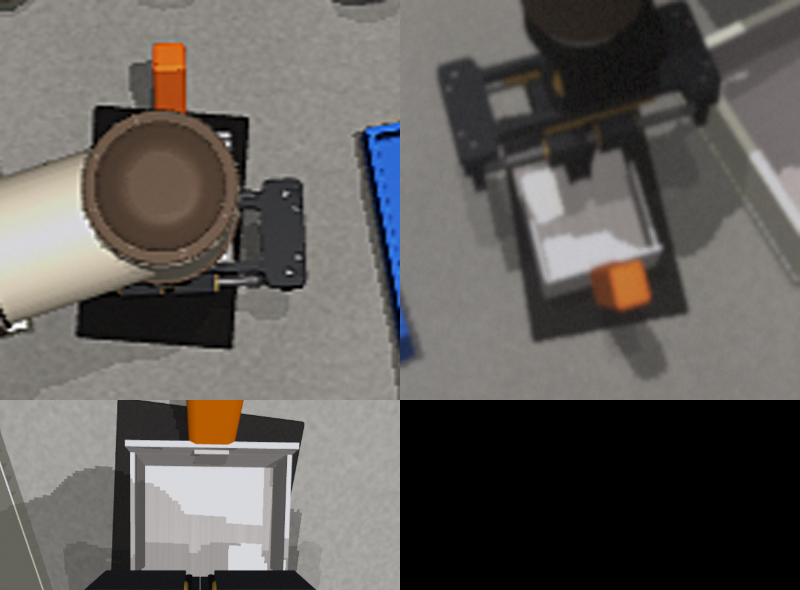

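The picture shows the pan nearly flat on the mat again, with the handle up at top-image (319,172). The fingers are still over the pan floor. I'll press down gently the rest of the way, then rise.

Call:
move_arm --targets "0 0 -.2 0;0 0 -.15 0;0 0 -.1 0;0 0 0 0"

```text
time_s: 13.92
tcp_pos: [0.5129, 0.0079, 0.0127]
ee_rot: [[0.999, 0.05, -0.002], [0.05, -0.999, -0.0], [-0.002, 0.0, -1.0]]
wrist_force: [0.5, -0.1, -0.6]
gripper_width: 0.01
gripper_force: 0.0
```

```bash
python3 lip.py
```

```text
[0.5129 0.0079 0.0127] [ 0.4729 -0.0731 -0.6344]
white (293, 232, 21, 22) lowest 253 [np.float64(0.4823), np.float64(0.4793), np.float64(0.4764), np.float64(0.4742)]
white (326, 185, 15, 5) lowest 189 [np.float64(0.6235), np.float64(0.6157), np.float64(0.608), np.float64(0.6023)]
```

Call:
move_arm --targets "0 0 .4 0;0 0 .8 0;0 0 1 0;0 0 1 0;0 0 1 0;0 0 1 0;0 0 1 0;0 0 .6 0;0 0 0 0;0 0 0 0" --gripper 60

```text
time_s: 14.8
tcp_pos: [0.5136, 0.0083, 0.1849]
ee_rot: [[0.999, 0.05, 0.003], [0.05, -0.999, 0.001], [0.003, -0.001, -1.0]]
wrist_force: [-0.2, -0.3, -0.0]
gripper_width: 0.65
gripper_force: 0.0
```

```bash
cat > scoop.py <<'E'
from h import *
np.set_printoptions(precision=4,suppress=True)
s=sense();print(s["tcp_pos"]);zm=.006
w=capture("wrist");T=np.eye(4);T[:3,:3]=s["ee_rot"];T[:3,3]=s["tcp_pos"];w["world_from_camera"]=T@w["hand_eye"]
for n,c in(("wrist",w),("top",capture("top"))):
    im=c["image"];H,S,V=cv2.split(cv2.cvtColor(im,cv2.COLOR_BGR2HSV))
    m=(H>4)&(H<22)&(S>180)&(V>100)
    if n=="top":m[:160]=0;m[:,:300]=0;m[:,340:]=0
    b=big(m);(x,y,ww,hh)=cv2.boundingRect(b);print(n,(x,y,ww,hh),"top far edge",ray(c,x+ww/2,y,zm+.115)[:2])
    Vt=cv2.cvtColor(im,cv2.COLOR_BGR2HSV)[b[:,0,1],b[:,0,0]]
im=c["image"];H,S,V=cv2.split(cv2.cvtColor(im,cv2.COLOR_BGR2HSV))
k=big((S<50)&(V>110),(285,185,350,262))[:,0];v=k[:,1].max();r=k[k[:,1]>v-3]
print("lip row",v,"cols",r[:,0].min(),r[:,0].max(),ray(c,r[:,0].mean(),v+.5,.0085)[:2], "box",cv2.boundingRect(k))
E
python3 scoop.py
```

```text
[0.5136 0.0083 0.1849]
wrist (310, 15, 46, 102) top far edge [0.6369 0.0088]Traceback (most recent call last):
  File "scoop.py", line 9, in <module>
    b=big(m);(x,y,ww,hh)=cv2.boundingRect(b);print(n,(x,y,ww,hh),"top far edge",ray(c,x+ww/2,y,zm+.115)[:2])
  File "h.py", line 9, in big
    return max(cv2.findContours(m,0,1)[0],key=cv2.contourArea)
ValueError: max() iterable argument is empty
```

Run:
```python
from h import *
np.set_printoptions(precision=4,suppress=True)
def W(w,tcp,R):
    T=np.eye(4);T[:3,:3]=R;T[:3,3]=tcp;w["world_from_camera"]=T@w["hand_eye"];return w
s=sense();w=W(capture("wrist"),s["tcp_pos"],s["ee_rot"])
x,y=.99889,.04713
R0=np.array([[x,y,0],[y,-x,0],[0,0,-1.]])
im0=cv2.imread("pics/w1.png");w0=W(dict(w),[.6156,.00684,.22165],R0);w0["image"]=im0
for n,c in(("first",w0),("now",w)):
    H,S,V=cv2.split(cv2.cvtColor(c["image"],cv2.COLOR_BGR2HSV));b=big((H>4)&(H<22)&(S>180)&(V>100));k=b[:,0];X,Y,A,B=cv2.boundingRect(b)
    print(n,(X,Y,A,B),ray(c,X+A/2,Y,.121)[:2])
    m=((S<40)&(V>90));ys=[ (u,int(np.nonzero(m[Y+20:,u])[0][0])+Y+20) for u in(X-20,X+A+20)];print([(p,ray(c,*p,.046)[:2]) for p in ys])
c=capture("top");im=c["image"];V=im.max(2)
for u in(303,310,320,330,338):print(u,im[225:262,u].max(1).tolist())
```

```text
first (272, 0, 107, 85) [0.7555 0.0111]
[((252, 20), array([0.761 , 0.0644])), ((399, 20), array([ 0.7661, -0.0434]))]
now (309, 11, 47, 103) [0.6366 0.0088]
[((289, 31), array([0.643 , 0.0355])), ((376, 31), array([ 0.6458, -0.0213]))]
303 [105, 107, 110, 58, 100, 52, 53, 152, 158, 137, 131, 136, 121, 106, 95, 74, 30, 50, 75, 40, 178, 255, 0, 13, 19, 21, 21, 20, 20, 18, 20, 20, 17, 20, 18, 19, 20]
310 [115, 106, 105, 108, 97, 59, 127, 60, 63, 91, 116, 97, 69, 82, 98, 20, 8, 26, 65, 42, 252, 205, 0, 16, 19, 19, 20, 19, 21, 17, 20, 19, 20, 19, 20, 19, 19]
320 [110, 107, 108, 108, 77, 128, 56, 70, 71, 72, 71, 72, 71, 80, 90, 30, 17, 14, 65, 74, 146, 147, 0, 18, 19, 18, 21, 21, 20, 19, 20, 21, 22, 19, 19, 21, 22]
330 [93, 61, 142, 69, 74, 76, 74, 74, 75, 81, 92, 75, 16, 60, 95, 55, 149, 49, 34, 140, 253, 59, 4, 16, 21, 21, 21, 19, 21, 19, 20, 21, 20, 20, 21, 19, 22]
338 [75, 75, 79, 82, 96, 69, 37, 53, 46, 48, 51, 54, 19, 23, 48, 50, 56, 51, 60, 68, 62, 3, 16, 20, 21, 21, 21, 18, 21, 19, 19, 21, 21, 20, 20, 20, 20]
```

Call:
move_arm --targets ".4 0 0 0;.8 0 0 0;.9 0 0 0;.9 0 0 0;.7 0 0 0;.4 0 0 0;0 0 -.4 0;0 0 -.8 0;0 0 -.9 0;0 0 -.9 0"

```text
time_s: 15.83
tcp_pos: [0.6152, 0.008, 0.1065]
ee_rot: [[0.999, 0.05, -0.001], [0.05, -0.999, -0.0], [-0.001, -0.0, -1.0]]
wrist_force: [0.1, 0.1, -0.7]
gripper_width: 0.688
gripper_force: 0.0
```

Call:
move_arm --targets "0 0 -.8 0;0 0 -.4 0;0 0 -.2 0;0 0 0 0;0 0 0 0;0 0 0 0"

```text
time_s: 16.33
tcp_pos: [0.6169, 0.0083, 0.0749]
ee_rot: [[0.999, 0.05, 0.003], [0.05, -0.999, 0.0], [0.003, -0.0, -1.0]]
wrist_force: [-0.4, 0.4, 0.1]
gripper_width: 0.691
gripper_force: 0.0
```

Call:
move_arm --targets "0 0 0 0;0 0 0 0;0 0 0 0;0 0 0 0;0 0 0 0;0 0 0 0;0 0 0 0;0 0 0 0" --gripper 0

```text
time_s: 17.0
tcp_pos: [0.6161, 0.0081, 0.0736]
ee_rot: [[0.999, 0.05, 0.0], [0.05, -0.999, -0.0], [0.0, 0.0, -1.0]]
wrist_force: [0.6, 0.0, 0.1]
gripper_width: 0.269
gripper_force: 30.0
```

```bash
cat > lipt.py <<'E'
# lip in the top view -> tilt of the gripped pan; args: box u0 v0 u1 v1
from h import *
import sys
u0,v0,u1,v1=map(int,sys.argv[1:5]);s=sense();g=s["tcp_pos"]+[0,0,.019];yaw=np.arctan2(s["ee_rot"][1,0],s["ee_rot"][0,0]);print(g,np.degrees(yaw),s["wrist_force"],s["moment"])
c=capture("top");H,S,V=cv2.split(cv2.cvtColor(c["image"],cv2.COLOR_BGR2HSV))
k=big((S<60)&(V>90),(u0,v0,u1,v1))[:,0];d=k[:,1];v=d.max();r=k[d>v-4];print("box",cv2.boundingRect(k),"low cols",r[:,0].min(),r[:,0].max(),"row",v)
for e in (r[r[:,0].argmin()],r[r[:,0].argmax()]):print(e,ray(c,*e,g[2]-.0875)[:2])
tiltcheck(c,(r[:,0].mean(),r[:,1].mean()+.5),g,yaw)
E
python3 lipt.py 290 185 347 262
```

```text
[0.61605876 0.00807376 0.09259554] 2.8677959499931216 [0.6353801  0.04885155 0.11182738] [-0.07196315  0.02130737  0.01383518]
box (299, 199, 43, 48) low cols 301 341 row 246
[301 243] [0.50412434 0.0467643 ]
[341 244] [ 0.50270043 -0.04068389]
tilt -16 z -25.4 pred 94.1 seen 115.2
tilt -12 z -18.6 pred 102.1 seen 115.7
tilt -8 z -11.2 pred 109.6 seen 116.4
tilt -4 z -3.3 pred 116.6 seen 117.1
tilt 0 z 5.1 pred 123.0 seen 117.8
tilt 4 z 13.9 pred 128.8 seen 118.6
tilt 8 z 23.1 pred 134.0 seen 119.3
tilt 12 z 32.6 pred 138.5 seen 120.2
tilt 16 z 42.4 pred 142.4 seen 121.0
tilt 20 z 52.4 pred 145.5 seen 121.9
```

Call:
move_arm --targets "0 0 .4 0;0 0 .8 0;0 0 .8 0;0 0 .5 0;-.125 -.5 0 .1;-.125 -.8 0 .18;-.125 -.9 0 .18;-.125 -1 0 .18;-.125 -1 0 .18;-.125 -1 0 .18"

```text
time_s: 17.88
tcp_pos: [0.5968, -0.1228, 0.1365]
ee_rot: [[0.99, 0.138, -0.0], [0.138, -0.99, 0.0], [-0.0, -0.0, -1.0]]
wrist_force: [0.2, 0.0, -1.5]
gripper_width: 0.275
gripper_force: 30.0
```

Call:
move_arm --targets "-.125 -1 0 .18;-.125 -.9 0 .18;-.125 -.7 0 .1;-.125 -.5 0 .08;0 0 0 0;0 0 0 0;0 0 0 0"

```text
time_s: 18.47
tcp_pos: [0.5847, -0.199, 0.1362]
ee_rot: [[0.983, 0.183, 0.0], [0.183, -0.983, 0.0], [0.0, -0.0, -1.0]]
wrist_force: [-0.0, -0.1, -1.2]
gripper_width: 0.274
gripper_force: 30.0
```

```bash
python3 lipt.py 395 185 455 263
```

```text
[ 0.58474201 -0.19902414  0.1552477 ] 10.563674109188343 [-0.03031699 -0.09175687 -1.21698966] [ 0.00622338 -0.01000099 -0.01775722]
box (401, 212, 49, 50) low cols 407 430 row 261
[407 258] [ 0.46920377 -0.17564136]
[430 258] [ 0.46961705 -0.22327048]
tilt -16 z 37.2 pred 94.1 seen 116.2
tilt -12 z 44.1 pred 102.1 seen 116.4
tilt -8 z 51.5 pred 109.6 seen 116.6
tilt -4 z 59.4 pred 116.6 seen 116.9
tilt 0 z 67.7 pred 123.0 seen 117.1
tilt 4 z 76.5 pred 128.8 seen 117.4
tilt 8 z 85.7 pred 134.0 seen 117.7
tilt 12 z 95.2 pred 138.5 seen 118.0
tilt 16 z 105.0 pred 142.4 seen 118.3
tilt 20 z 115.1 pred 145.5 seen 118.6
```

Run:
```python
from h import *
c=capture("top");o=np.array([.4875,-.2175]);a=np.radians(10.6);R=np.array([[np.cos(a),np.sin(a)],[-np.sin(a),np.cos(a)]])
H,S,V=cv2.split(cv2.cvtColor(c["image"],cv2.COLOR_BGR2HSV))
m=(S<60)&(V>90)
for v in(245,248,251):
    u=np.nonzero(m[v,390:465])[0]+390;print("pan row",v,u.min(),u.max(),[(R@(ray(c,x,v,.0702)[:2]-o)).round(4) for x in(u.min()-.5,u.max()+.5)])
bl=(H>100)&(H<125)&(S>120)
for v in(215,225,268,278):
    u=np.nonzero(bl[v,370:480])[0]+370;print("tray row",v,u.min(),u.max(),[(R@(ray(c,x,v,.038)[:2]-o)).round(4) for x in(u.min()-.5,u.max()+.5)])
for k in cv2.findContours((m.astype(np.uint8)*255)[264:310,400:460],0,1)[0]:
    if cv2.contourArea(k)>40:(u,v),r=cv2.minEnclosingCircle(k);print("ball",R@(ray(c,u+400,v+264,.023)[:2]-o))
```

```text
pan row 245 390 464 [array([0.0224, 0.0755]), array([-0.0048, -0.0775])]
pan row 248 390 464 [array([0.0163, 0.0766]), array([-0.0109, -0.0763])]
pan row 251 390 464 [array([0.0102, 0.0778]), array([-0.017, -0.075])]
tray row 215 397 400 [array([0.0852, 0.0445]), array([0.0837, 0.036 ])]
tray row 225 392 400 [array([0.0659, 0.059 ]), array([0.0625, 0.0401])]
tray row 268 399 454 [array([-0.0268,  0.0616]), array([-0.0477, -0.0553])]
tray row 278 401 456 [array([-0.0484,  0.0614]), array([-0.0692, -0.0553])]
ball [-0.09153712  0.02183713]
ball [-0.09827525 -0.02163425]
ball [-0.04993007  0.02581608]
ball [-0.04698653 -0.02238725]
ball [-0.06728326 -0.0592973 ]
```

Call:
move_arm --targets "0 0 -.3 0;0 0 -.6 0;0 0 -.6 0;0 0 -.4 0;0 0 -.2 0;0 0 -.15 0;0 0 0 0;0 0 0 0"

```text
time_s: 19.23
tcp_pos: [0.5852, -0.1994, 0.0802]
ee_rot: [[0.983, 0.184, 0.001], [0.184, -0.983, -0.0], [0.001, 0.0, -1.0]]
wrist_force: [-0.0, -0.6, -1.2]
gripper_width: 0.276
gripper_force: 30.0
```

Call:
move_arm --targets "0 0 -.06 0;0 0 0 0;0 0 0 0"

```text
time_s: 19.48
tcp_pos: [0.585, -0.1994, 0.0788]
ee_rot: [[0.983, 0.183, 0.001], [0.183, -0.983, -0.0], [0.001, 0.0, -1.0]]
wrist_force: [-0.5, -0.0, -0.9]
gripper_width: 0.273
gripper_force: 30.0
```

Call:
move_arm --targets "0 0 -.06 0;0 0 0 0;0 0 0 0"

```text
time_s: 19.73
tcp_pos: [0.5847, -0.1994, 0.0768]
ee_rot: [[0.983, 0.183, -0.0], [0.183, -0.983, 0.0], [-0.0, -0.0, -1.0]]
wrist_force: [-0.1, -0.3, -2.1]
gripper_width: 0.278
gripper_force: 30.0
```

Call:
move_arm --targets "0 0 -.04 0;-.2 -.037 0 0;-.4 -.075 0 0;-.4 -.075 0 0;-.4 -.075 0 0;-.4 -.075 0 0;-.4 -.075 0 0;-.4 -.075 0 0;-.4 -.075 0 0;-.4 -.075 0 0"

```text
time_s: 20.57
tcp_pos: [0.4994, -0.2155, 0.076]
ee_rot: [[0.983, 0.183, 0.002], [0.183, -0.983, -0.0], [0.002, 0.001, -1.0]]
wrist_force: [3.0, 1.3, -3.0]
gripper_width: 0.276
gripper_force: 30.0
```

Call:
move_arm --targets "-.2 -.037 0 0;-.1 -.019 0 0;-.1 -.019 0 0;0 0 0 0;0 0 0 0"

```text
time_s: 20.98
tcp_pos: [0.4899, -0.2172, 0.0757]
ee_rot: [[0.983, 0.183, -0.0], [0.183, -0.983, -0.0], [-0.0, 0.0, -1.0]]
wrist_force: [0.1, -0.1, -3.5]
gripper_width: 0.276
gripper_force: 30.0
```

```bash
cat > balls.py <<'E'
from h import *
np.set_printoptions(precision=4,suppress=True)
s=sense();o=np.array([.4875,-.2175]);a=np.radians(10.6);R=np.array([[np.cos(a),np.sin(a)],[-np.sin(a),np.cos(a)]])
print("tcp tray",R@(s["tcp_pos"][:2]-o),s["tcp_pos"][2],s["wrist_force"])
c=capture("top");g=cv2.cvtColor(c["image"],cv2.COLOR_BGR2GRAY)[230:330,395:475]
g=cv2.resize(g,None,fx=4,fy=4,interpolation=cv2.INTER_CUBIC)
for x,y,r in (cv2.HoughCircles(g,3,1.5,40,param1=120,param2=18,minRadius=22,maxRadius=30)[0][:10] if cv2.HoughCircles(g,3,1.5,40,param1=120,param2=18,minRadius=22,maxRadius=30) is not None else []):
    print("circle",x/4+395,y/4+230,r/4,R@(ray(c,x/4+395,y/4+230,.025)[:2]-o))
cv2.imwrite("pics/b.png",cv2.resize(c["image"][225:325,385:475],None,fx=6,fy=5.9,interpolation=cv2.INTER_CUBIC))
E
python3 balls.py
```

```text
tcp tray [ 0.0024 -0.0002] 0.07574081861117846 [ 0.1401 -0.1221 -3.484 ]
circle 443.5625 285.3125 6.4375 [-0.0798 -0.0281]
circle 416.9375 301.8125 7.2625 [-0.1041  0.0347]
circle 446.5625 298.8125 6.4375 [-0.109  -0.0287]
circle 432.6875 301.0625 6.4375 [-0.1085  0.0013]
circle 451.0625 275.1875 6.025 [-0.0614 -0.0481]
circle 457.8125 257.9375 6.025 [-0.0277 -0.0697]
circle 410.5625 259.0625 7.2625 [-0.0123  0.0307]
circle 460.8125 269.5625 5.9875 [-0.0533 -0.0711]
circle 461.5625 310.8125 5.9875 [-0.1395 -0.0552]
```

The circle fit puts all four balls over the pan, three of them against the backstop (tray x ≈ −0.108). The wrist force shows their weight on it. I'll close the last few millimetres, then press the rear down to tilt the lip up so the balls roll back.

Call:
move_arm --targets "-.1 -.019 0 0;-.1 -.019 0 0;0 0 0 0;0 0 0 0"

```text
time_s: 21.37
tcp_pos: [0.4846, -0.2182, 0.0758]
ee_rot: [[0.983, 0.183, -0.0], [0.183, -0.983, -0.0], [-0.0, -0.0, -1.0]]
wrist_force: [-0.2, -0.2, -3.4]
gripper_width: 0.271
gripper_force: 30.0
```

Call:
move_arm --targets "0 0 -.08 0;0 0 0 0;.04 .008 -.04 0;.06 .011 -.04 0;0 0 0 0"

```text
time_s: 21.78
tcp_pos: [0.4878, -0.2177, 0.0744]
ee_rot: [[0.983, 0.185, 0.0], [0.185, -0.983, -0.001], [0.0, 0.001, -1.0]]
wrist_force: [-2.5, 3.4, 12.9]
gripper_width: 0.272
gripper_force: 30.0
```

```bash
python3 balls.py
```

```text
tcp tray [ 0.0002 -0.0003] 0.07441533625892098 [-2.4933  3.4127 12.9351]
circle 432.6875 301.0625 6.4 [-0.1085  0.0013]
circle 445.8125 298.4375 7.2625 [-0.1079 -0.0273]
circle 442.4375 284.9375 7.2625 [-0.0786 -0.0258]
circle 417.3125 302.9375 7.2625 [-0.1066  0.0344]
circle 440.9375 271.8125 7.2625 [-0.0505 -0.0282]
circle 451.8125 256.4375 6.85 [-0.0223 -0.0577]
circle 411.3125 272.5625 6.85 [-0.041   0.0346]
circle 418.4375 263.9375 5.95 [-0.0255  0.0161]
```

Call:
move_arm --targets ".08 .015 -.04 0;.08 .015 -.04 0;0 0 0 0"

```text
time_s: 22.08
tcp_pos: [0.4922, -0.2169, 0.0726]
ee_rot: [[0.983, 0.185, 0.001], [0.185, -0.983, -0.001], [0.001, 0.001, -1.0]]
wrist_force: [-3.4, 2.9, 13.3]
gripper_width: 0.276
gripper_force: 30.0
```

Call:
move_arm --targets ".08 .015 -.04 0;.08 .015 -.04 0;0 0 0 0;0 0 0 0"

```text
time_s: 22.42
tcp_pos: [0.4965, -0.2161, 0.0705]
ee_rot: [[0.983, 0.185, 0.002], [0.185, -0.983, -0.001], [0.002, 0.001, -1.0]]
wrist_force: [-1.5, 3.4, 12.4]
gripper_width: 0.271
gripper_force: 30.0
```

```bash
python3 balls.py
```

```text
tcp tray [ 0.0091 -0.0003] 0.07054903954539399 [-1.5356  3.3929 12.4076]
circle 419.9375 299.1875 7.2625 [-0.0998  0.0273]
circle 425.9375 278.1875 7.2625 [-0.0583  0.0061]
circle 441.6875 281.5625 6.025 [-0.0712 -0.0257]
circle 440.5625 268.0625 6.4375 [-0.0425 -0.029 ]
circle 412.4375 309.6875 7.2625 [-0.1188  0.0473]
circle 413.5625 268.8125 6.4375 [-0.0339  0.0284]
circle 452.9375 254.1875 6.4375 [-0.018 -0.061]
circle 454.8125 282.3125 6.4375 [-0.0777 -0.053 ]
circle 429.6875 308.1875 6.025 [-0.1221  0.0106]
circle 412.8125 278.9375 6.85 [-0.0549  0.0341]
```

The balls have rolled to the rear: circles at tray x about −0.04 to −0.07. I'll lift slightly and check that the tilt holds under load.

Call:
move_arm --targets "0 0 .15 0;0 0 .2 0;0 0 .2 0;0 0 .2 0;0 0 .1 0;0 0 0 0;0 0 0 0"

```text
time_s: 23.05
tcp_pos: [0.4951, -0.2162, 0.089]
ee_rot: [[0.983, 0.183, -0.0], [0.183, -0.983, 0.0], [-0.0, -0.0, -1.0]]
wrist_force: [-0.5, 0.3, -3.6]
gripper_width: 0.278
gripper_force: 30.0
```

```bash
python3 balls.py
python3 - <<'E'
from h import *
c=capture("top")["image"]
H,S,V=cv2.split(cv2.cvtColor(c,cv2.COLOR_BGR2HSV))
np.set_printoptions(linewidth=250)
print("blue rows at cols");
for u in range(404,460,6):print(u,"".join("B" if (100<H[v,u]<125 and S[v,u]>120) else ("#" if V[v,u]>190 else "+" if V[v,u]>130 else "." ) for v in range(240,322)))
E
```

```text
tcp tray [ 0.0077 -0.0001] 0.08902244975860445 [-0.5264  0.3464 -3.606 ]
circle 426.3125 271.8125 7.2625 [-0.045   0.0027]
circle 419.5625 284.1875 6.85 [-0.0684  0.022 ]
circle 443.9375 281.9375 6.85 [-0.0729 -0.0303]
circle 442.4375 266.9375 7.2625 [-0.0409 -0.0334]
circle 415.8125 268.8125 7.2625 [-0.0348  0.0236]
circle 453.6875 250.8125 7.2625 [-0.0111 -0.064 ]
circle 408.3125 288.6875 6.025 [-0.0736  0.0475]
circle 395.9375 277.4375 7.2625 [-0.0454  0.069 ]
circle 457.8125 272.1875 7.2625 [-0.0577 -0.0636]
circle 461.5625 310.8125 5.95 [-0.1395 -0.0552]
blue rows at cols
404 +++++......................BBBBBBBBBBBBBBBBBBBBBBBBBBBBB..................++++++++
410 ++++++..............B.#....+##########+..........BBBBBBBBBBBBBBBBBBBBBBBBBBB++++++
416 ++++++........B......#+.+.+#########..++########++#####################BBBBB++++++
422 +++++++...B................+++++++++..+##########+####################BBBBB+++++++
428 #+++++++................+++##########++#############################+BBBBB++++++++
434 ##++++++.........................+###++++++.++######################BBBBB.++++++++
440 ##+++++++.............++##########+.++#########+.##################BBBBB++++++++++
446 .+###+++++..............########++#++###########+#################BBBBB+++++++++++
452 ...................BBBBBBBBBBBB.++++###............#############+BBBBB++++++++++++
458 ....................+........++++++++++++++++++BBBBBBBBBBBBBBBBBBBBB.+++++++++++++
```

View pics/b.png

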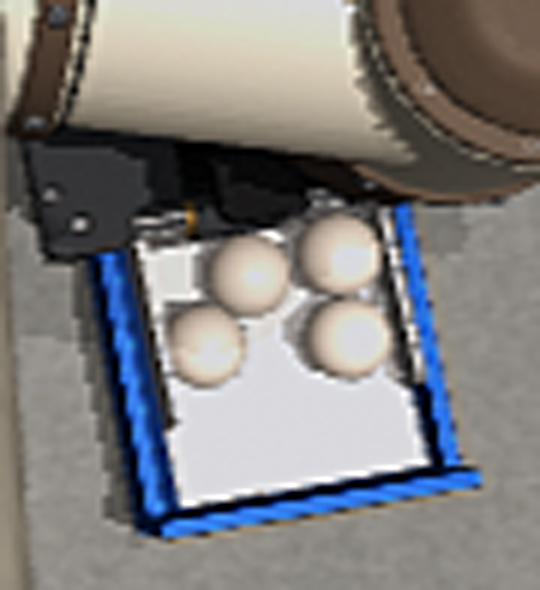

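The picture shows all four balls at the rear of the tilted pan, at (247,275), (340,253), (205,345) and (348,338), with the tray otherwise empty. Now I'll lift and carry them sideways with gentle ramps to the bath.

Call:
move_arm --targets "0 0 .2 0;0 0 .4 0;0 0 .6 0;0 0 .6 0;0 0 .4 0;0 0 .15 0;.04 .2 0 0;.075 .4 0 0;.11 .6 0 0;.15 .8 0 0"

```text
time_s: 23.98
tcp_pos: [0.5038, -0.1655, 0.1467]
ee_rot: [[0.983, 0.182, -0.002], [0.182, -0.983, 0.0], [-0.002, -0.001, -1.0]]
wrist_force: [0.6, 0.0, -3.2]
gripper_width: 0.274
gripper_force: 30.0
```

Call:
move_arm --targets ".173 .92 0 .035;.173 .92 0 .035;.173 .92 0 .035;.173 .92 0 .035;.173 .92 0 .035;.173 .92 0 .035;.173 .92 0 .035;.173 .92 0 .035;.173 .92 0 .035;.173 .92 0 .035"

```text
time_s: 24.82
tcp_pos: [0.5469, 0.0657, 0.1466]
ee_rot: [[0.977, 0.214, -0.002], [0.214, -0.977, -0.001], [-0.002, 0.0, -1.0]]
wrist_force: [0.2, 0.5, -1.5]
gripper_width: 0.273
gripper_force: 30.0
```

Call:
move_arm --targets ".173 .92 0 .035;.173 .92 0 .035;.173 .92 0 .035;.173 .92 0 .035;.173 .92 0 .035;.15 .8 0 0;.11 .6 0 0;.075 .4 0 0;.04 .2 0 0;0 0 0 0"

```text
time_s: 25.65
tcp_pos: [0.5786, 0.2295, 0.1472]
ee_rot: [[0.973, 0.229, -0.001], [0.229, -0.973, -0.001], [-0.001, 0.0, -1.0]]
wrist_force: [0.2, -0.5, -2.6]
gripper_width: 0.271
gripper_force: 30.0
```

```bash
cat > bath.py <<'E'
from h import *
np.set_printoptions(precision=4,suppress=True)
s=sense();o=np.array([.5197,.2158]);a=np.radians(13.2);R=np.array([[np.cos(a),np.sin(a)],[-np.sin(a),np.cos(a)]])
print("tcp bath",R@(s["tcp_pos"][:2]-o),s["tcp_pos"],s["ee_rot"][:2,0],s["wrist_force"])
c=capture("top");z=s["tcp_pos"][2]-.045
g=cv2.resize(cv2.cvtColor(c["image"],cv2.COLOR_BGR2GRAY)[180:290,165:275],None,fx=4,fy=4,interpolation=cv2.INTER_CUBIC)
h=cv2.HoughCircles(g,3,1.5,45,param1=120,param2=16,minRadius=23,maxRadius=33)
for x,y,r in (h[0][:8] if h is not None else []):
    u,v=x/4+165,y/4+180;B,G,Rd=c["image"][int(v),int(u)].astype(int);print("circle %.1f %.1f r%.1f"%(u,v,r/4),"warm",Rd-B,"bright",Rd,R@(ray(c,u,v,z)[:2]-o),"floor",R@(ray(c,u,v,.027)[:2]-o))
E
python3 bath.py
```

```text
tcp bath [ 0.0605 -0.0001] [0.5786 0.2295 0.1472] [0.9734 0.2291] [ 0.2376 -0.4583 -2.5927]
circle 221.8 236.8 r8.0 warm -2 bright 230 [-0.0161 -0.0105] floor [-0.0055  0.0014]
circle 201.9 237.2 r6.8 warm -4 bright 229 [-0.0081  0.0286] floor [0.003  0.0432]
circle 212.1 225.9 r8.0 warm -4 bright 230 [0.0097 0.0042] floor [0.0221 0.0171]
circle 226.7 222.2 r6.4 warm -4 bright 229 [ 0.0107 -0.0261] floor [ 0.0232 -0.0152]
circle 215.1 206.1 r8.0 warm -3 bright 3 [ 0.0481 -0.0098] floor [0.063  0.0022]
circle 230.1 204.9 r7.2 warm 7 bright 115 [ 0.0437 -0.0399] floor [ 0.0583 -0.0299]
circle 192.2 210.9 r6.8 warm 5 bright 117 [0.0485 0.0372] floor [0.0634 0.0524]
circle 222.9 190.3 r7.6 warm -6 bright 234 [ 0.0762 -0.0319] floor [ 0.0931 -0.0213]
```

```bash
cat > warm.py <<'E'
from h import *
import sys
c=capture("top")["image"].astype(int);d=c[:,:,2]-c[:,:,0];m=((d>12)&(c[:,:,2]>110)&(d<70)).astype(np.uint8)*255
for k in cv2.findContours(m,0,1)[0]:
    if 35<cv2.contourArea(k)<800:x,y,w,h=cv2.boundingRect(k);print((x,y,w,h),cv2.contourArea(k),c[y+h//2,x+w//2])
E
python3 warm.py
python3 - <<'E'
from h import *
c=capture("top")["image"].astype(int)
for v in range(192,250,3):print(v," ".join("%d/%d"%(c[v,u,2],c[v,u,2]-c[v,u,0]) for u in range(186,250,4)))
E
```

```text
(319, 468, 25, 12) 129.0 [ 88 104 116]
(196, 215, 38, 32) 644.5 [164 180 196]
(386, 184, 81, 134) 123.5 [231 125  58]
(72, 180, 38, 48) 75.0 [232 233 233]
(76, 154, 46, 42) 678.5 [204 226 229]
(143, 146, 18, 19) 93.5 [ 70  85 105]
(489, 106, 83, 9) 106.5 [128 144 147]
(494, 101, 85, 9) 114.5 [131 147 149]
(580, 91, 60, 111) 263.0 [231 228 228]
192 25/7 29/9 30/11 20/-1 20/-2 18/-3 40/-3 42/-4 50/-2 47/-4 56/-5 50/-4 50/-3 50/-5 53/2 50/-3
195 30/8 28/12 24/7 4/0 0/-1 40/-3 42/-3 53/-4 48/-3 5/-3 33/2 69/6 50/-5 51/-3 57/-4 50/-4
198 31/10 20/5 6/0 7/0 6/-1 18/-3 3/0 37/-5 43/-5 112/76 60/-1 190/8 16/-1 12/-2 0/0 0/0
201 7/0 2/-1 3/0 52/42 134/126 52/14 41/-4 48/-4 49/-4 165/101 52/0 110/6 118/7 113/6 124/6 199/8
204 17/-4 82/2 8/-1 34/-4 119/-1 107/27 41/-4 48/-6 44/-2 6/-5 114/6 114/7 113/7 108/5 108/6 198/11
207 40/-7 158/-1 71/-2 52/-1 78/78 130/124 4/-7 2/-6 56/2 121/5 107/5 105/7 139/8 139/7 110/6 195/8
210 40/-5 107/75 115/8 110/6 104/27 182/162 116/104 101/94 108/5 100/6 230/11 255/0 225/11 227/10 204/12 195/12
213 0/-1 51/1 106/6 106/6 106/1 175/162 178/166 197/108 200/11 80/
[... 642 characters left out ...]
95/34 233/-4 231/-4 42/5 222/10 228/10
234 206/11 193/9 94/5 208/34 231/27 215/33 219/8 236/9 233/18 230/-4 232/16 218/-5 230/-3 89/3 196/9 226/9
237 189/10 192/10 137/7 232/32 230/-5 231/30 126/22 226/9 231/9 229/-3 231/8 181/19 230/-3 144/-3 203/11 227/9
240 178/9 192/10 180/10 225/35 229/-1 232/18 174/15 233/-5 229/39 230/5 233/34 206/14 229/-3 193/-4 208/11 230/6
243 116/8 191/9 231/11 160/27 230/38 185/34 234/-4 230/-3 200/1 172/33 90/15 230/-4 230/-3 119/12 198/10 230/9
246 47/1 197/10 229/3 127/10 224/11 233/-3 230/-3 229/-3 230/-3 233/-4 230/-4 230/-3 229/-3 232/-4 202/8 230/4
249 55/2 199/10 206/8 47/5 230/-2 229/-3 229/-3 229/-3 230/-3 229/-3 229/-3 230/-3 229/-3 230/-3 196/0 233/8
```

All four balls are still in the rear of the pan (circles at (222,237), (202,237), (212,226) and (227,222)), over the well. I'll lower the lip just below the rim and push it on the far well wall. That turns the pan mouth-down and tips the balls out gently.

Call:
move_arm --targets "0 0 -.15 0;0 0 -.35 0;0 0 -.5 0;0 0 -.5 0;0 0 -.35 0;0 0 -.2 0;0 0 0 0"

```text
time_s: 26.38
tcp_pos: [0.578, 0.228, 0.0948]
ee_rot: [[0.974, 0.228, -0.003], [0.228, -0.974, -0.002], [-0.003, 0.001, -1.0]]
wrist_force: [-0.8, -0.4, -3.0]
gripper_width: 0.275
gripper_force: 30.0
```

Call:
move_arm --targets "-.1 -.023 0 0;-.15 -.035 0 0;-.15 -.035 0 0;-.1 -.023 0 0;0 0 0 0"

```text
time_s: 26.8
tcp_pos: [0.5691, 0.2272, 0.0989]
ee_rot: [[0.973, 0.23, 0.008], [0.23, -0.973, 0.004], [0.009, -0.002, -1.0]]
wrist_force: [6.2, -1.1, -3.0]
gripper_width: 0.275
gripper_force: 30.0
```

```bash
python3 bath.py
```

```text
tcp bath [ 0.0507 -0.0002] [0.5691 0.2272 0.0989] [0.9732 0.2298] [ 6.1594 -1.0826 -3.0067]
circle 231.2 230.1 r7.2 warm -4 bright 229 [ 0.0003 -0.0249] floor [ 0.0043 -0.0211]
circle 228.2 243.2 r7.2 warm -3 bright 229 [-0.0254 -0.0132] floor [-0.022  -0.0091]
circle 217.7 233.8 r7.6 warm -7 bright 228 [-0.0012  0.0043] floor [0.0027 0.0088]
circle 209.4 244.7 r7.6 warm -8 bright 228 [-0.0199  0.0258] floor [-0.0163  0.0307]
circle 215.1 215.8 r8.0 warm -5 bright 45 [0.0373 0.0021] floor [0.0422 0.0065]
circle 263.1 259.7 r7.6 warm 14 bright 199 [-0.0754 -0.0772] floor [-0.0731 -0.0746]
circle 233.8 210.6 r7.2 warm 0 bright 52 [ 0.0396 -0.0387] floor [ 0.0445 -0.0353]
circle 198.9 209.1 r8.0 warm 7 bright 26 [0.0589 0.0323] floor [0.0642 0.0374]
```

Call:
move_arm --targets "-.12 -.028 0 0;-.12 -.028 0 0;-.12 -.028 0 0;0 0 0 0"

```text
time_s: 27.18
tcp_pos: [0.5665, 0.2273, 0.1029]
ee_rot: [[0.972, 0.232, 0.023], [0.232, -0.973, 0.009], [0.024, -0.003, -1.0]]
wrist_force: [14.8, -0.4, 2.3]
gripper_width: 0.272
gripper_force: 30.0
```

Call:
move_arm --targets "-.12 -.028 0 0;-.12 -.028 0 0;-.1 -.023 0 0;0 0 0 0"

```text
time_s: 27.52
tcp_pos: [0.5595, 0.2273, 0.104]
ee_rot: [[0.972, 0.232, 0.027], [0.232, -0.973, 0.013], [0.029, -0.007, -1.0]]
wrist_force: [14.2, 2.4, 3.2]
gripper_width: 0.275
gripper_force: 30.0
```

```bash
python3 bath.py
```

```text
tcp bath [0.0414 0.0021] [0.5595 0.2273 0.104 ] [0.9724 0.2316] [14.1612  2.3873  3.2061]
circle 231.6 227.8 r8.0 warm 23 bright 230 [ 0.004  -0.0274] floor [ 0.0089 -0.0229]
circle 216.6 234.6 r7.2 warm -6 bright 228 [-0.003   0.0061] floor [0.0017 0.0115]
circle 225.9 244.3 r6.8 warm -4 bright 228 [-0.0274 -0.0089] floor [-0.0233 -0.0039]
circle 208.3 245.4 r7.6 warm -8 bright 229 [-0.0216  0.0274] floor [-0.0174  0.0334]
circle 201.9 231.6 r7.6 warm -1 bright 252 [0.0099 0.0346] floor [0.0149 0.0408]
circle 220.3 220.3 r7.6 warm -2 bright 40 [ 0.0247 -0.0076] floor [ 0.0302 -0.0026]
circle 231.9 216.6 r6.8 warm 0 bright 56 [ 0.0271 -0.0329] floor [ 0.0326 -0.0287]
circle 263.1 259.7 r7.6 warm 13 bright 198 [-0.0758 -0.0777] floor [-0.0731 -0.0746]
```

Call:
move_arm --targets "-.12 -.028 0 0;-.12 -.028 0 0;-.12 -.028 0 0;0 0 0 0"

```text
time_s: 27.9
tcp_pos: [0.5513, 0.2261, 0.1048]
ee_rot: [[0.972, 0.232, 0.029], [0.232, -0.973, 0.015], [0.032, -0.008, -0.999]]
wrist_force: [14.5, 3.5, 6.4]
gripper_width: 0.27
gripper_force: 30.0
```

```bash
python3 bath.py
```

```text
tcp bath [0.0331 0.0028] [0.5513 0.2261 0.1048] [0.9722 0.232 ] [14.5441  3.5009  6.3535]
circle 227.4 245.8 r7.2 warm -8 bright 229 [-0.0312 -0.0114] floor [-0.0272 -0.0064]
circle 207.9 247.3 r7.1 warm -5 bright 228 [-0.0254  0.0288] floor [-0.0212  0.035 ]
circle 216.2 236.4 r6.8 warm -6 bright 229 [-0.0068  0.0075] floor [-0.0021  0.013 ]
circle 230.1 231.2 r6.8 warm -6 bright 228 [-0.0024 -0.023 ] floor [ 0.0025 -0.0183]
circle 189.9 229.3 r7.6 warm -2 bright 46 [0.0199 0.058 ] floor [0.0254 0.0649]
circle 203.1 233.1 r8.0 warm -3 bright 229 [0.0061 0.0328] floor [0.0112 0.0391]
circle 243.2 226.3 r7.6 warm 8 bright 229 [ 0.0017 -0.0518] floor [ 0.0066 -0.048 ]
circle 263.1 259.7 r7.6 warm 13 bright 197 [-0.0758 -0.0778] floor [-0.0731 -0.0746]
```

Call:
move_arm --targets "-.12 -.028 .03 0;-.12 -.028 .03 0;-.12 -.028 .03 0;0 0 0 0"

```text
time_s: 28.28
tcp_pos: [0.5399, 0.2231, 0.1058]
ee_rot: [[0.973, 0.231, 0.024], [0.231, -0.973, 0.013], [0.026, -0.007, -1.0]]
wrist_force: [10.4, 3.2, 3.6]
gripper_width: 0.277
gripper_force: 30.0
```

```bash
python3 bath.py
```

```text
tcp bath [0.0213 0.0025] [0.5399 0.2231 0.1058] [0.9726 0.2312] [10.4304  3.1726  3.6461]
circle 234.2 245.8 r6.0 warm -5 bright 228 [-0.0344 -0.0253] floor [-0.0304 -0.0205]
circle 212.8 263.8 r8.0 warm -4 bright 228 [-0.0614  0.0256] floor [-0.0581  0.0319]
circle 221.1 252.2 r7.6 warm -3 bright 228 [-0.0415  0.0041] floor [-0.0376  0.0097]
circle 232.7 260.1 r6.4 warm -3 bright 229 [-0.0628 -0.0162] floor [-0.0596 -0.0112]
circle 234.2 233.4 r6.8 warm -3 bright 229 [-0.009  -0.0305] floor [-0.0042 -0.0259]
circle 199.3 266.8 r8.0 warm 10 bright 195 [-0.0613  0.0541] floor [-0.0581  0.0612]
circle 240.6 190.7 r8.0 warm 1 bright 107 [ 0.0766 -0.062 ] floor [ 0.0839 -0.0584]
circle 193.3 243.9 r6.4 warm 10 bright 186 [-0.0119  0.0569] floor [-0.0072  0.0641]
```

The balls have rolled down to the well wall, so the mouth is down. A little more tilt, then I'll draw the pan back so they drop onto the well floor.

Call:
move_arm --targets "-.12 -.028 .06 0;-.12 -.028 .06 0;0 0 0 0;.15 .035 0 0;.3 .07 0 0;.4 .094 0 0;.4 .094 0 0;.4 .094 0 0;.2 .047 0 0;0 0 0 0"

```text
time_s: 29.17
tcp_pos: [0.5714, 0.2269, 0.1013]
ee_rot: [[0.974, 0.228, -0.001], [0.228, -0.974, -0.001], [-0.001, 0.0, -1.0]]
wrist_force: [-0.1, -0.6, -0.7]
gripper_width: 0.274
gripper_force: 30.0
```

```bash
python3 bath.py
```

```text
tcp bath [ 0.0529 -0.001 ] [0.5714 0.2269 0.1013] [0.9737 0.2278] [-0.0522 -0.5787 -0.6889]
circle 209.4 266.8 r6.0 warm -4 bright 228 [-0.0655  0.0345] floor [-0.0628  0.0402]
circle 237.2 260.1 r6.8 warm -4 bright 228 [-0.0645 -0.0247] floor [-0.0617 -0.0205]
circle 242.4 248.8 r7.2 warm -3 bright 229 [-0.0438 -0.0402] floor [-0.0406 -0.0364]
circle 222.2 260.8 r6.8 warm -4 bright 228 [-0.0591  0.0061] floor [-0.0562  0.0111]
circle 231.9 206.8 r6.0 warm -1 bright 71 [ 0.0478 -0.0368] floor [ 0.0534 -0.033 ]
circle 244.7 212.8 r7.2 warm 8 bright 121 [ 0.0295 -0.0604] floor [ 0.0346 -0.0571]
circle 255.6 255.9 r6.8 warm 9 bright 227 [-0.0645 -0.0638] floor [-0.0617 -0.0607]
circle 232.7 219.6 r6.0 warm -3 bright 228 [ 0.021  -0.0328] floor [ 0.0259 -0.0289]
```

Call:
move_arm --targets ".2 .047 0 0;.3 .07 .1 0;.15 .035 .2 0;0 0 0 0;0 0 0 0;0 0 0 0"

```text
time_s: 29.72
tcp_pos: [0.5871, 0.2308, 0.1094]
ee_rot: [[0.974, 0.228, -0.0], [0.228, -0.974, 0.0], [-0.0, -0.0, -1.0]]
wrist_force: [0.5, -0.0, -0.3]
gripper_width: 0.276
gripper_force: 30.0
```

```bash
python3 bath.py
```

```text
tcp bath [ 0.0691 -0.0007] [0.5871 0.2308 0.1094] [0.9736 0.2281] [ 0.5478 -0.0416 -0.2776]
circle 206.8 267.2 r6.8 warm -3 bright 229 [-0.0659  0.0384] floor [-0.0624  0.0458]
circle 254.8 256.7 r6.0 warm -3 bright 229 [-0.0664 -0.0628] floor [-0.0629 -0.0588]
circle 236.4 260.8 r6.0 warm -3 bright 229 [-0.0664 -0.024 ] floor [-0.0629 -0.0186]
circle 221.8 263.8 r6.0 warm -3 bright 229 [-0.0658  0.0068] floor [-0.0624  0.0131]
circle 230.1 198.9 r6.4 warm 3 bright 139 [ 0.0635 -0.0374] floor [ 0.0712 -0.0325]
circle 190.3 221.1 r8.0 warm 9 bright 185 [0.0359 0.0528] floor [0.0427 0.0607]
circle 242.8 205.3 r7.6 warm 8 bright 115 [ 0.0444 -0.0607] floor [ 0.0515 -0.0565]
circle 226.7 252.2 r7.6 warm 11 bright 226 [-0.0444 -0.0079] floor [-0.0403 -0.0021]
```

All four balls lie on the well floor along the wall: bath x≈−0.063, y = 0.046, 0.013, −0.019 and −0.059. Now I'll return the scoop to the mat.

Call:
move_arm --targets "0 0 .4 0;0 0 .8 0;0 0 .9 0;0 0 .8 0;0 0 .3 0;.023 -.4 0 -.1;.023 -.7 0 -.17;.023 -.8 0 -.2;.023 -.8 0 -.2;.023 -.8 0 -.2"

```text
time_s: 30.6
tcp_pos: [0.5887, 0.1406, 0.1871]
ee_rot: [[0.988, 0.151, -0.004], [0.151, -0.988, -0.002], [-0.005, 0.001, -1.0]]
wrist_force: [-0.2, -0.8, -1.2]
gripper_width: 0.272
gripper_force: 30.0
```

Call:
move_arm --targets ".023 -.8 0 -.2;.023 -.8 0 -.2;.023 -.8 0 -.2;.023 -.8 0 -.2;.023 -.8 0 -.2;.023 -.8 0 -.12;.023 -.43 0 -.07;0 0 0 0;0 0 0 0"

```text
time_s: 31.35
tcp_pos: [0.5934, 0.0115, 0.1882]
ee_rot: [[0.999, 0.048, -0.002], [0.048, -0.999, -0.0], [-0.002, 0.0, -1.0]]
wrist_force: [0.5, 0.8, -1.4]
gripper_width: 0.277
gripper_force: 30.0
```

```bash
python3 lipt.py 290 185 350 275;python3 bath.py|grep circle|head -5
```

```text
[0.5934307  0.01150144 0.20720061] 2.770998287172192 [ 0.54191621  0.83613841 -1.43960002] [ 0.00143404 -0.07229998  0.00193684]
box (294, 197, 47, 45) low cols 296 340 row 241
[296 238] [0.50355944 0.05175638]
[340 239] [ 0.50234144 -0.03539658]
tilt -16 z 89.2 pred 94.1 seen 91.9
tilt -12 z 96.0 pred 102.1 seen 92.5
tilt -8 z 103.4 pred 109.6 seen 93.2
tilt -4 z 111.3 pred 116.6 seen 94.0
tilt 0 z 119.7 pred 123.0 seen 94.8
tilt 4 z 128.5 pred 128.8 seen 95.7
tilt 8 z 137.7 pred 134.0 seen 96.5
tilt 12 z 147.2 pred 138.5 seen 97.4
tilt 16 z 157.0 pred 142.4 seen 98.4
tilt 20 z 167.0 pred 145.5 seen 99.4
circle 254.8 255.6 r6.4 warm -3 bright 210 [-0.0716 -0.0719] floor [-0.0606 -0.0593]
circle 239.8 192.9 r6.4 warm 18 bright 47 [ 0.0547 -0.0687] floor [ 0.0794 -0.0558]
circle 263.8 231.9 r8.0 warm 10 bright 54 [-0.0305 -0.0984] floor [-0.015  -0.0887]
circle 241.3 220.3 r7.6 warm 10 bright 197 [ 0.0013 -0.0605] floor [ 0.0202 -0.0467]
circle 255.2 269.1 r7.2 warm 6 bright 58 [-0.0972 -0.0672] floor [-0.089  -0.0541]
```

Call:
move_arm --targets "-.1 -.05 -.3 0;-.2 -.09 -.6 0;0 0 -.8 0;0 0 -.7 0;0 0 -.5 0;0 0 -.3 0;0 0 -.1 0;0 0 0 0;0 0 0 0"

```text
time_s: 32.2
tcp_pos: [0.5873, 0.0095, 0.1074]
ee_rot: [[0.999, 0.051, 0.001], [0.051, -0.999, 0.0], [0.001, -0.0, -1.0]]
wrist_force: [0.2, 0.0, -0.3]
gripper_width: 0.273
gripper_force: 30.0
```

Call:
move_arm --targets ".1 0 -.15 0;.17 0 -.2 0;.17 0 -.2 0;.17 0 -.2 0;0 0 0 0"

```text
time_s: 32.62
tcp_pos: [0.6037, 0.0094, 0.0881]
ee_rot: [[0.999, 0.051, 0.002], [0.051, -0.999, -0.0], [0.002, 0.0, -1.0]]
wrist_force: [0.6, 0.5, 1.9]
gripper_width: 0.274
gripper_force: 30.0
```

```bash
python3 lipt.py 290 185 350 262
```

```text
[0.60370376 0.00936891 0.10707673] 2.907780913529347 [0.56842076 0.52061859 1.88534038] [ 0.21483996 -0.04057549 -0.07817357]
box (298, 201, 43, 42) low cols 300 340 row 242
[300 239] [0.51146782 0.04840278]
[340 241] [ 0.50789052 -0.03807358]
tilt -16 z -10.9 pred 94.1 seen 95.3
tilt -12 z -4.1 pred 102.1 seen 96.0
tilt -8 z 3.3 pred 109.6 seen 96.7
tilt -4 z 11.2 pred 116.6 seen 97.4
tilt 0 z 19.6 pred 123.0 seen 98.2
tilt 4 z 28.4 pred 128.8 seen 99.0
tilt 8 z 37.5 pred 134.0 seen 99.9
tilt 12 z 47.1 pred 138.5 seen 100.8
tilt 16 z 56.9 pred 142.4 seen 101.7
tilt 20 z 66.9 pred 145.5 seen 102.6
```

Call:
move_arm --targets ".03 0 -.15 0;.03 0 -.15 0;.03 0 -.1 0;0 0 0 0;0 0 0 0"

```text
time_s: 33.08
tcp_pos: [0.6088, 0.0097, 0.0811]
ee_rot: [[0.999, 0.052, 0.011], [0.052, -0.999, 0.001], [0.011, -0.0, -1.0]]
wrist_force: [5.0, -0.8, 6.4]
gripper_width: 0.269
gripper_force: 30.0
```

Call:
move_arm --targets "0 0 -.06 0;0 0 0 0;0 0 0 0"

```text
time_s: 33.33
tcp_pos: [0.6096, 0.0098, 0.0802]
ee_rot: [[0.999, 0.052, 0.013], [0.052, -0.999, 0.001], [0.013, -0.0, -1.0]]
wrist_force: [6.0, 0.5, 8.4]
gripper_width: 0.273
gripper_force: 30.0
```

```bash
python3 lipt.py 290 185 350 268
```

```text
[0.60956127 0.00979404 0.09922119] 3.0081354615862597 [5.95851641 0.51219382 8.39452792] [ 5.40517741e-02 -1.23205563e+00 -8.72440739e-04]
box (298, 200, 43, 44) low cols 300 340 row 243
[300 240] [0.51005369 0.0487338 ]
[340 241] [ 0.5086381 -0.0382817]
tilt -16 z -18.8 pred 94.1 seen 101.5
tilt -12 z -11.9 pred 102.1 seen 102.2
tilt -8 z -4.5 pred 109.6 seen 102.8
tilt -4 z 3.4 pred 116.6 seen 103.6
tilt 0 z 11.7 pred 123.0 seen 104.4
tilt 4 z 20.5 pred 128.8 seen 105.2
tilt 8 z 29.7 pred 134.0 seen 106.0
tilt 12 z 39.2 pred 138.5 seen 106.9
tilt 16 z 49.0 pred 142.4 seen 107.8
tilt 20 z 59.1 pred 145.5 seen 108.7
```

Call:
move_arm --targets ".1 0 0 0;.1 0 0 0;.1 0 -.03 0;0 0 0 0;0 0 0 0"

```text
time_s: 33.8
tcp_pos: [0.6127, 0.0094, 0.0765]
ee_rot: [[0.999, 0.051, 0.002], [0.051, -0.999, 0.0], [0.002, -0.0, -1.0]]
wrist_force: [1.8, 1.5, 6.0]
gripper_width: 0.269
gripper_force: 30.0
```

```bash
python3 lipt.py 290 185 350 268 | head -4
```

```text
[0.61267618 0.00937735 0.09547097] 2.903527769774275 [1.79581355 1.51194693 6.01727967] [ 0.53960001  0.14151605 -0.05687116]
box (298, 200, 43, 44) low cols 300 340 row 243
[300 240] [0.51041499 0.04890571]
[340 241] [ 0.50899499 -0.03838106]
```

```bash
python3 - <<'E'
from h import *
c=capture("top")["image"].max(2)
for u in(300,305,315,325,335,339):print(u,c[190:262,u].tolist())
print("flat reference")
E
python3 lipt.py 290 185 350 268 | tail -10
```

```text
300 [21, 23, 3, 10, 22, 48, 46, 45, 47, 36, 3, 22, 139, 120, 214, 210, 209, 208, 208, 207, 209, 210, 211, 211, 182, 181, 182, 181, 182, 183, 183, 165, 164, 165, 165, 171, 170, 172, 172, 178, 106, 219, 214, 214, 207, 209, 209, 210, 210, 210, 211, 215, 220, 95, 11, 22, 22, 25, 23, 22, 23, 24, 23, 24, 23, 24, 24, 22, 24, 24, 23, 23]
305 [3, 15, 12, 23, 22, 18, 27, 48, 48, 30, 0, 66, 144, 126, 235, 223, 219, 219, 219, 219, 219, 219, 219, 219, 219, 219, 218, 218, 218, 220, 218, 219, 219, 219, 219, 218, 219, 218, 219, 219, 218, 219, 218, 218, 219, 218, 219, 218, 219, 220, 218, 225, 241, 75, 8, 22, 21, 24, 24, 24, 24, 25, 24, 25, 25, 23, 25, 25, 23, 25, 25, 23]
315 [15, 6, 2, 84, 41, 54, 74, 44, 121, 72, 57, 143, 134, 128, 123, 161, 229, 220, 219, 219, 219, 219, 219, 218, 219, 219, 219, 219, 219, 218, 219, 219, 218, 219, 219, 218, 219, 219, 219, 219, 219, 218, 219, 218, 219, 219, 219, 220, 219, 219, 218, 226, 250, 0, 17, 25, 24, 24, 25, 23, 23, 26, 24, 25, 23, 24, 25, 23, 23, 23, 23, 24]
325 [24, 2, 0, 19, 68, 167, 55, 80, 57, 47, 119, 135, 130, 126, 120, 236, 223, 219, 218, 219, 219, 219, 
[... 576 characters left out ...]
 57, 56, 56, 56, 61, 20, 2, 86, 108, 152, 116, 116, 154, 150, 148, 149, 153, 130, 131, 131, 184, 197, 193, 192, 192, 174, 174, 228, 236, 234, 235, 224, 227, 219, 221, 124, 150, 205, 244, 241, 239, 239, 240, 239, 239, 237, 237, 242, 255, 53, 14, 23, 25, 24, 24, 23, 25, 23, 25, 23, 27, 24, 25, 23, 24, 24, 24, 24, 25]
flat reference
tilt -16 z -22.5 pred 94.1 seen 104.2
tilt -12 z -15.7 pred 102.1 seen 104.8
tilt -8 z -8.3 pred 109.6 seen 105.5
tilt -4 z -0.4 pred 116.6 seen 106.3
tilt 0 z 8.0 pred 123.0 seen 107.0
tilt 4 z 16.8 pred 128.8 seen 107.8
tilt 8 z 26.0 pred 134.0 seen 108.7
tilt 12 z 35.5 pred 138.5 seen 109.6
tilt 16 z 45.3 pred 142.4 seen 110.5
tilt 20 z 55.4 pred 145.5 seen 111.4
```

```bash
cat > flat.py <<'E'
from h import *
def prof(im,n):
    g=im.max(2).astype(int);k=big((im.max(2)>90)&(np.ptp(im.astype(int),axis=2)<40),(290,180,350,268))[:,0];x0,x1=k[:,0].min(),k[:,0].max();print(n,"cols",x0,x1)
    for u in (x0+1,x0+2,x0+3,x0+8,x0+14,x1-14,x1-8,x1-3,x1-2,x1-1):print(u,g[196:252,u].tolist())
prof(cv2.imread("pics/top0.png"),"flat start");prof(capture("top")["image"],"now")
E
python3 flat.py
```

```text
flat start cols 299 349
300 [25, 23, 21, 23, 19, 13, 132, 210, 84, 194, 174, 217, 214, 214, 215, 214, 215, 214, 214, 215, 216, 217, 148, 153, 152, 154, 157, 87, 91, 90, 88, 87, 88, 89, 25, 30, 30, 34, 37, 3, 10, 6, 7, 7, 8, 9, 10, 13, 11, 12, 14, 14, 19, 19, 23, 25]
301 [24, 24, 23, 24, 19, 11, 126, 208, 59, 112, 159, 203, 161, 160, 163, 168, 168, 168, 201, 167, 169, 171, 141, 184, 144, 147, 149, 126, 129, 130, 174, 175, 174, 176, 166, 215, 215, 218, 174, 34, 86, 83, 85, 85, 85, 86, 33, 37, 37, 38, 38, 42, 5, 15, 22, 23]
302 [24, 24, 24, 24, 19, 13, 179, 206, 40, 46, 141, 221, 199, 198, 198, 200, 199, 198, 211, 198, 200, 201, 202, 214, 203, 204, 206, 207, 208, 208, 219, 177, 179, 179, 179, 197, 162, 164, 146, 114, 215, 209, 210, 209, 210, 211, 204, 207, 206, 208, 208, 215, 177, 5, 19, 23]
307 [24, 23, 22, 20, 15, 15, 247, 147, 47, 50, 179, 229, 218, 216, 216, 215, 216, 215, 215, 216, 216, 216, 217, 216, 216, 216, 217, 216, 216, 215, 216, 216, 216, 216, 215, 216, 216, 216, 217, 216, 215, 216, 216, 216, 216, 216, 216, 216, 216, 216, 219, 233, 123, 2, 18, 24]
313 [7, 10, 9, 8, 2, 43, 25
[... 3617 characters left out ...]
, 174, 174, 172, 171, 169, 171, 175, 176, 176, 177, 172, 231, 222, 219, 220, 219, 219, 219, 219, 219, 220, 220, 224, 245, 46, 12, 22, 24, 24, 22, 25, 25, 25, 24]
338 [57, 60, 15, 2, 132, 176, 226, 197, 195, 192, 191, 209, 212, 177, 136, 139, 136, 133, 177, 173, 171, 184, 141, 142, 139, 177, 175, 176, 137, 139, 107, 109, 112, 241, 230, 225, 223, 223, 221, 223, 223, 223, 222, 222, 228, 248, 48, 12, 23, 24, 25, 23, 25, 26, 25, 23]
339 [57, 59, 18, 2, 89, 109, 153, 117, 117, 153, 149, 150, 150, 154, 130, 131, 131, 184, 197, 194, 193, 193, 176, 176, 228, 236, 234, 234, 223, 226, 218, 221, 124, 151, 205, 244, 240, 239, 239, 238, 239, 238, 238, 237, 241, 255, 54, 13, 21, 25, 25, 24, 24, 26, 25, 24]
```

The pixel profiles match a flat pan: the gap from side-wall front to lip is 13.2 px, against 13.6 px at the start. The gripper hides the rear wall. The pads slipped about 10 mm along the handle in the bath, which explains the offset. I'll ease off the pressure, then release.

Call:
move_arm --targets "0 0 .03 0;0 0 0 0;0 0 0 0"

```text
time_s: 34.25
tcp_pos: [0.6123, 0.0092, 0.0767]
ee_rot: [[0.999, 0.051, 0.001], [0.051, -0.999, 0.0], [0.001, -0.0, -1.0]]
wrist_force: [1.6, 1.2, 3.0]
gripper_width: 0.276
gripper_force: 30.0
```

```bash
python3 - <<'E'
from h import *
s=sense();print(s["tcp_pos"],s["wrist_force"],s["moment"])
E
python3 flat.py | sed -n '/now/,$p' | sed -n '3p;10p;11p'
```

```text
[0.61227576 0.009237   0.07666508] [1.62193851 1.16929759 3.04808834] [ 0.39503577 -0.33930837 -0.04707314]
300 [48, 44, 46, 36, 7, 1, 139, 120, 213, 212, 208, 208, 210, 211, 212, 166, 183, 182, 182, 182, 182, 182, 183, 163, 164, 165, 164, 170, 171, 171, 171, 171, 173, 178, 105, 221, 208, 209, 209, 210, 209, 210, 211, 209, 210, 212, 219, 165, 7, 21, 22, 24, 23, 23, 24, 26]
338 [59, 60, 24, 1, 81, 151, 183, 174, 194, 211, 212, 176, 135, 138, 136, 134, 178, 174, 173, 174, 125, 141, 178, 175, 174, 176, 136, 139, 141, 105, 124, 124, 124, 164, 231, 224, 223, 223, 222, 222, 222, 222, 222, 222, 227, 243, 118, 7, 20, 23, 26, 24, 24, 26, 24, 24]
339 [57, 60, 17, 0, 65, 92, 121, 156, 151, 149, 150, 154, 132, 135, 131, 183, 196, 193, 194, 193, 175, 229, 236, 234, 234, 235, 223, 225, 225, 216, 220, 222, 174, 137, 249, 241, 240, 239, 239, 238, 238, 237, 237, 237, 241, 255, 86, 9, 22, 23, 24, 24, 23, 25, 25, 25]
```

Call:
move_arm --targets "0 0 .03 0;0 0 0 0;0 0 0 0"

```text
time_s: 34.55
tcp_pos: [0.6105, 0.0088, 0.0764]
ee_rot: [[0.999, 0.05, -0.003], [0.05, -0.999, -0.0], [-0.003, 0.0, -1.0]]
wrist_force: [-0.2, -0.6, -1.0]
gripper_width: 0.275
gripper_force: 30.0
```

Call:
move_arm --targets "0 0 0 0;0 0 0 0;0 0 0 0;0 0 0 0;0 0 0 0" --gripper 50

```text
time_s: 34.97
tcp_pos: [0.6117, 0.0091, 0.0773]
ee_rot: [[0.999, 0.05, -0.0], [0.05, -0.999, -0.0], [-0.0, 0.0, -1.0]]
wrist_force: [-0.7, 0.2, 0.1]
gripper_width: 0.536
gripper_force: 0.0
```

```bash
python3 flat.py | sed -n '/now/,$p' | sed -n '1p;4p;5p;6p;10p'
```

```text
now cols 342 349
345 [58, 63, 10, 8, 10, 6, 6, 2, 0, 13, 8, 4, 3, 26, 24, 24, 19, 49, 45, 81, 87, 85, 88, 135, 132, 131, 136, 132, 133, 126, 133, 135, 134, 146, 142, 136, 148, 147, 151, 155, 147, 148, 145, 143, 151, 149, 149, 143, 143, 146, 148, 149, 148, 147, 144, 144]
350 [55, 137, 129, 127, 130, 128, 124, 129, 125, 128, 125, 124, 122, 123, 123, 126, 126, 123, 128, 122, 125, 132, 130, 124, 151, 142, 136, 138, 140, 143, 142, 139, 138, 144, 141, 146, 143, 139, 140, 146, 141, 148, 145, 140, 139, 143, 144, 144, 152, 150, 149, 149, 148, 140, 138, 143]
356 [9, 146, 131, 127, 127, 123, 121, 127, 122, 124, 128, 127, 125, 129, 128, 122, 122, 125, 125, 121, 123, 122, 120, 148, 136, 139, 143, 148, 150, 145, 146, 147, 144, 144, 137, 138, 141, 146, 140, 137, 145, 144, 144, 146, 148, 143, 142, 150, 137, 135, 138, 141, 145, 146, 147, 142]
347 [56, 58, 5, 15, 114, 115, 120, 113, 125, 124, 137, 133, 133, 134, 134, 128, 132, 125, 125, 123, 134, 130, 128, 148, 139, 141, 153, 142, 140, 144, 146, 147, 148, 147, 140, 143, 143, 142, 146, 147, 140, 146, 136, 142, 148, 145, 141, 143, 145, 152, 148, 142, 138, 140, 138, 138]
```

Run:
```python
from h import *
im=capture("top")["image"];g=im.max(2)
for u in(300,310,320,330,338):print(u,g[190:262,u].tolist())
def cap(im):
    H,S,V=cv2.split(cv2.cvtColor(im,cv2.COLOR_BGR2HSV));m=((H>100)&(H<125)&(S>120)).astype(np.uint8);m[:355]=0;m[:,:350]=0;m[:,410:]=0;M=cv2.moments(m,True);return M["m10"]/M["m00"],M["m01"]/M["m00"]
print(cap(capture("scene")["image"]))
s=sense();w=capture("wrist");T=np.eye(4);T[:3,:3]=s["ee_rot"];T[:3,3]=s["tcp_pos"];w["world_from_camera"]=T@w["hand_eye"]
H,S,V=cv2.split(cv2.cvtColor(w["image"],cv2.COLOR_BGR2HSV));b=big((H>8)&(H<22)&(S>200)&(V>110));x,y,ww,hh=cv2.boundingRect(b);print((x,y,ww,hh),ray(w,x+ww/2,y,.03)[:2],ray(w,x+ww/2,y,.121)[:2])
```

```text
300 [24, 24, 11, 4, 24, 42, 48, 45, 48, 43, 13, 2, 72, 79, 108, 255, 0, 2, 10, 23, 23, 20, 21, 21, 22, 22, 22, 22, 22, 24, 23, 22, 25, 20, 23, 24, 22, 19, 22, 21, 20, 22, 21, 22, 26, 25, 24, 23, 26, 24, 23, 24, 24, 25, 22, 25, 24, 24, 25, 24, 25, 25, 24, 24, 24, 25, 24, 25, 26, 24, 23, 25]
310 [4, 8, 33, 158, 45, 34, 55, 58, 70, 255, 44, 58, 80, 73, 120, 255, 0, 4, 8, 21, 20, 22, 21, 21, 22, 21, 21, 22, 20, 20, 22, 21, 20, 20, 21, 20, 23, 21, 24, 20, 22, 22, 27, 23, 24, 24, 24, 24, 25, 26, 25, 24, 25, 23, 25, 26, 24, 25, 26, 24, 27, 24, 24, 25, 22, 26, 25, 24, 24, 23, 24, 21]
320 [14, 0, 0, 136, 48, 93, 69, 46, 145, 157, 52, 61, 81, 73, 169, 200, 0, 4, 9, 23, 21, 22, 22, 19, 21, 23, 21, 22, 20, 22, 24, 19, 21, 22, 21, 23, 23, 22, 22, 22, 20, 26, 24, 26, 23, 26, 25, 24, 26, 25, 25, 24, 22, 25, 26, 25, 24, 24, 26, 22, 24, 25, 26, 23, 24, 25, 25, 25, 25, 24, 24, 26]
330 [52, 3, 77, 35, 61, 164, 54, 52, 148, 99, 61, 65, 62, 75, 226, 119, 0, 6, 19, 25, 23, 20, 21, 21, 20, 23, 23, 22, 23, 22, 20, 26, 27, 24, 25, 25, 26, 26, 25, 27, 25, 25, 23, 25, 23, 26, 25, 24, 25, 23, 24, 23, 22, 23, 25, 25, 24, 23, 26, 25, 27, 24, 24, 26, 24, 26, 25, 26, 25, 24, 26, 24]
338 [27, 6, 49, 59, 58, 56, 57, 62, 36, 2, 48, 112, 56, 78, 255, 51, 7, 19, 22, 22, 21, 21, 21, 21, 20, 21, 20, 23, 25, 24, 26, 22, 25, 25, 26, 25, 28, 27, 26, 26, 25, 27, 25, 23, 28, 24, 25, 25, 25, 25, 24, 25, 23, 24, 25, 25, 26, 24, 25, 27, 24, 25, 23, 25, 25, 25, 22, 25, 26, 25, 25, 23]
(379.0750469043152, 377.37711069418384)
(299, 56, 50, 164) [0.71306878 0.01312485] [0.69741611 0.0131202 ]
```

The scoop tipped back again because it was slightly lip-up when released. The bottle is untouched. I'll repeat the righting push that worked before, which leaves the pan flat and free on the mat.

Call:
move_arm --targets "0 0 .3 0;0 0 .37 0;0 0 0 0;0 0 0 0;0 0 0 0;0 0 0 0;0 0 0 0;0 0 0 0;0 0 0 0" --gripper 0

```text
time_s: 35.92
tcp_pos: [0.6116, 0.0091, 0.0938]
ee_rot: [[0.999, 0.05, -0.0], [0.05, -0.999, -0.0], [-0.0, 0.0, -1.0]]
wrist_force: [0.5, -0.3, -0.6]
gripper_width: 0.03
gripper_force: 0.0
```

Call:
move_arm --targets "-.35 0 0 0;-.4 0 0 0;-.4 0 0 0;-.26 0 -.1 0;-.26 0 -.1 0;-.26 0 -.1 0;-.26 0 -.1 0;0 0 0 0"

```text
time_s: 36.58
tcp_pos: [0.555, 0.0089, 0.0833]
ee_rot: [[0.999, 0.05, -0.003], [0.05, -0.999, -0.0], [-0.003, 0.0, -1.0]]
wrist_force: [-0.0, 0.0, 1.4]
gripper_width: 0.004
gripper_force: 0.0
```

```bash
python3 lip.py
```

```text
[0.555  0.0089 0.0833] [-0.0071  0.0267  1.4195]
white (293, 200, 19, 20) lowest 219 [np.float64(0.5569), np.float64(0.5513), np.float64(0.5459), np.float64(0.5419)]
```

Same progress as before, so I'll continue along the arc.

Call:
move_arm --targets "-.26 0 -.18 0;-.25 0 -.19 0;-.25 0 -.19 0;-.2 0 -.24 0;-.2 0 -.26 0;-.16 0 -.26 0;0 0 0 0"

```text
time_s: 37.22
tcp_pos: [0.5217, 0.0088, 0.0493]
ee_rot: [[0.999, 0.05, -0.004], [0.05, -0.999, -0.001], [-0.004, 0.001, -1.0]]
wrist_force: [0.6, -0.1, -0.3]
gripper_width: 0.003
gripper_force: 0.1
```

Call:
move_arm --targets "-.12 0 -.2 0;-.1 0 -.25 0;-.1 0 -.25 0;-.06 0 -.25 0;-.05 0 -.1 0;0 0 -.2 0;0 0 -.15 0;0 0 -.08 0;0 0 0 0;0 0 0 0"

```text
time_s: 38.05
tcp_pos: [0.5134, 0.0092, 0.014]
ee_rot: [[0.999, 0.05, 0.0], [0.05, -0.999, -0.0], [0.0, 0.0, -1.0]]
wrist_force: [0.3, -0.3, -0.6]
gripper_width: 0.004
gripper_force: 0.0
```

```bash
python3 lip.py
python3 - <<'E'
from h import *
c=capture("top");im=c["image"]
H,S,V=cv2.split(cv2.cvtColor(im,cv2.COLOR_BGR2HSV));b=big((H<18)&(S>150)&(V>60),(300,150,340,215));x,y,w,h=cv2.boundingRect(b);print("handle top-cam",(x,y,w,h),"start",cv2.boundingRect(big(*(lambda i:[(lambda A:(A[0]<18)&(A[1]>150)&(A[2]>60))(cv2.split(cv2.cvtColor(i,cv2.COLOR_BGR2HSV))),(300,150,340,215)])(cv2.imread("pics/top0.png")))))
E
```

```text
[0.5134 0.0092 0.014 ] [ 0.339  -0.3442 -0.5938]
white (293, 233, 20, 20) lowest 252 [np.float64(0.4845), np.float64(0.4814), np.float64(0.4784), np.float64(0.4762)]
white (324, 185, 17, 5) lowest 189 [np.float64(0.6235), np.float64(0.6157), np.float64(0.608), np.float64(0.6023)]
handle top-cam (312, 172, 13, 19) start (313, 174, 13, 28)
```

Call:
move_arm --targets "0 0 .3 0;0 0 .7 0;0 0 1 0;0 0 1 0;0 0 1 0;0 0 1 0;0 0 1 0;-.5 .5 1 0;-.8 .8 1 0;-1 1 .5 0"

```text
time_s: 38.98
tcp_pos: [0.4571, 0.067, 0.2303]
ee_rot: [[0.999, 0.048, 0.006], [0.048, -0.999, 0.002], [0.006, -0.001, -1.0]]
wrist_force: [0.7, 1.0, 0.8]
gripper_width: 0.004
gripper_force: 0.0
```

Call:
move_arm --targets "-1 1 0 0;-1 1 0 0;-.5 1 0 0;0 1 0 0;0 1 0 0;0 1 0 0;0 1 0 0;0 .5 0 0;0 0 0 0"

```text
time_s: 39.73
tcp_pos: [0.3933, 0.2561, 0.227]
ee_rot: [[0.999, 0.053, 0.001], [0.053, -0.999, 0.001], [0.001, -0.001, -1.0]]
wrist_force: [0.1, -0.7, -0.7]
gripper_width: 0.006
gripper_force: 0.0
```

```bash
python3 bath.py
python3 - <<'E'
from h import *
np.set_printoptions(precision=4,suppress=True)
for n,im in(("start",cv2.imread("pics/top0.png")),("now",capture("top")["image"])):
    H,S,V=cv2.split(cv2.cvtColor(im,cv2.COLOR_BGR2HSV));print(n,"handle",cv2.boundingRect(big((H<18)&(S>150)&(V>60),(300,150,340,215))),"cap",cv2.boundingRect(big((H>100)&(H<125)&(S>120),(295,95,345,140))),"jar",cv2.boundingRect(big(((H<8)|(H>172))&(S>150),(235,110,285,155))))
    g=im.max(2)
    for u in(300,303,308,320,332,339):print("  ",u,g[194:254,u].tolist())
d=cv2.absdiff(cv2.imread("pics/top0.png"),im).max(2);print("beaker diff",d[105:160,365:420].mean(),"jar",d[110:160,235:285].mean(),"bottle",d[95:150,295:345].mean())
E
```

```text
tcp bath [-0.1138  0.0681] [0.3933 0.2561 0.227 ] [0.9986 0.0529] [ 0.0853 -0.683  -0.6853]
circle 255.2 255.9 r6.8 warm -5 bright 222 [-0.0761 -0.0766] floor [-0.0615 -0.0599]
circle 236.4 260.8 r6.0 warm -5 bright 222 [-0.0773 -0.0407] floor [-0.0629 -0.0186]
circle 222.6 263.4 r6.8 warm -4 bright 223 [-0.0764 -0.0146] floor [-0.0619  0.0114]
circle 206.4 267.9 r7.2 warm 34 bright 215 [-0.078   0.0163] floor [-0.0638  0.0469]
circle 222.9 189.9 r7.2 warm -6 bright 222 [ 0.0591 -0.0432] floor [ 0.0939 -0.0215]
circle 197.1 191.8 r6.4 warm -7 bright 223 [0.0662 0.005 ] floor [0.1021 0.0339]
circle 196.3 259.7 r6.3 warm 11 bright 219 [-0.0589  0.0316] floor [-0.0417  0.0645]
circle 175.3 204.9 r7.2 warm 3 bright 37 [0.0507 0.0497] floor [0.0842 0.0853]
start handle (313, 174, 13, 28) cap (310, 107, 17, 18) jar (247, 120, 24, 25)
   300 [22, 24, 25, 23, 21, 23, 19, 13, 132, 210, 84, 194, 174, 217, 214, 214, 215, 214, 215, 214, 214, 215, 216, 217, 148, 153, 152, 154, 157, 87, 91, 90, 88, 87, 88, 89, 25, 30, 30, 34, 37, 3, 10, 6, 7, 7, 8, 9, 10, 13, 11, 12, 14, 14, 19, 19, 23, 25, 22, 23
[... 2664 characters left out ...]
 227, 227, 235, 255, 0, 20, 26, 23, 27, 26, 26, 26]
   332 [23, 26, 24, 16, 15, 206, 216, 49, 56, 156, 243, 229, 227, 226, 226, 227, 226, 227, 226, 227, 226, 227, 226, 226, 226, 226, 227, 227, 226, 227, 226, 227, 226, 226, 226, 226, 226, 227, 227, 226, 226, 226, 226, 226, 227, 226, 226, 226, 227, 229, 239, 189, 0, 21, 22, 27, 25, 24, 25, 27]
   339 [24, 25, 25, 21, 16, 135, 104, 131, 162, 159, 157, 158, 158, 126, 128, 126, 126, 163, 161, 162, 160, 159, 160, 159, 136, 138, 137, 133, 188, 202, 199, 199, 200, 199, 200, 185, 187, 126, 110, 182, 177, 177, 176, 174, 215, 211, 211, 211, 212, 214, 223, 138, 9, 22, 24, 27, 24, 26, 25, 27]
beaker diff 9.036363636363637 jar 9.54 bottle 8.96109090909091
```

Everything checks out:
- **Scoop:** flat on its mat, with the same pixel profile as at the start, shifted 4 mm.
- **Balls:** all four in the well.
- **Bystanders:** unmoved.

```bash
python3 -c "
from station import *
print(finish_job())"
```

```text
the job is handed in; nothing more can be done
None
```

The job is handed in: all four balls are in the bath's steel well, tipped out with the lip just below the rim rather than above it; the scoop tipped onto its back twice when let go on its mat, was pushed upright with the shut fingers each time and now lies flat and free there, and the bottle, jar and beaker have not moved.

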